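# Pack mould-clamp channels interlocked in their carrying tray

### The arm

A 7-joint arm with a two-finger parallel gripper is mounted at the origin on the work surface. World frame = base frame: x ahead of the robot, y to its left, z up, the work surface at z = 0. Lengths are in m, angles in rad, forces in N, time in s.
With the tool pointing down it reaches from about 0.35 to 0.9 m from the base axis. Payload 8.1 kg.
Tool frame: the origin (TCP) lies on the centre line of the jaws, within the pads' length; the fingertips stand 19 mm ahead of it and the grasp point (between the pads) is the TCP; z points along the fingers, y is the direction in which the jaws open and shut (so a half turn about z gives the same grasp; the last joint's range is limited). The gripper opens to 92 mm and grips with 3 to 60 N. Pads are 19 mm wide; open, the fingers measure 130 mm over their backs; the gripper's body (75 mm by 190 mm) begins 47 mm behind the grasp point.
Start: joints at [1.071, 0.434, 0.025, 1.573, -0.012, 1.134, -0.075], TCP at [0.242, -0.576, 0.246] pointing down, gripper open.
Joint ranges: [-2.62, 2.62], [-0.44, 2.09], [-1.27, 1.32], [0.08, 2.57], [-1.32, 4.46], [0.12, 2], [-2.74, 2.74]. Speed limits (rad/s): [2.22, 2.22, 3.01, 3.01, 3.14, 3.14, 3.14].

### API

Orientations are given as a rotation vector (axis times angle).
In Python, from cell import monitor, imaging, workorder, outline_of gives the robot as it stands.
- The arm moves only by the tool move_arm, never from a script. Its argument "series" is a list of rows, each a list of 6 numbers: the shift along the world's x, y, z in cm, then the turn, a rotation vector about the world's x, y, z in degrees. A call has 1 to 8 rows; each row shifts and turns the commanded pose from where the row before left it; what a row does not reach is not made up. A row lasts 1/10 s, in which the tool goes at most 50 mm and 8.59 degrees, less where a joint would pass 70% of its speed; a pose out of reach is approached as far as the arm can. A call with a gripper value outside its range is refused whole. "grip" is the opening, from 0 (shut) to 1 (fully open), set as the call begins (left out, the last holds). The fingers move at their own pace and stop on an object; "force" is the grip in N (left out, the last holds). Time passes only in rows, so rows that do not move let the fingers close. It gives the time, the measured TCP pose, the force and the opening at its end, in the units of the state.
- monitor.observe(): the state, without advancing time (a new reading comes with each control period).
- imaging.get_image(name): name is "side" or "top"; returns a dict with "color" (384x512x3 uint8, red, green, blue), "fx", "fy", "cx", "cy" (pixels), "dist_coeffs" ([k1, k2, p1, p2, k3] as OpenCV has them; the pictures are not rectified), "rvec" (rotation vector, rad) and "tvec" (3), from world to camera coordinates, as OpenCV has them. Camera axes: x right, y down, z forward; pixel columns grow to the right and rows downward; lengths in m; the calibration is good to about 2 mm. A picture is of the moment at which its call begins. There is no depth.
- workorder.sign_off(): hands the job in, once; it reports no verdict.
Trained networks look in the newest picture that a camera, given by its name, has taken for a name from the list of things; names that differ only in an ending like _2 or _b are one class to them, and where a whole thing is asked for, a point or a joint stands for the part that bears it (a point fixed in the world has none). Each returns a list of dicts, best first, with "p" (0 to 1); they miss things now and then, are a little off and sometimes report something else, mostly with a low value. They report only what shows in the picture. A call takes as long as a camera call. They do not tell look-alikes from the thing itself.
- outline_of(camera, thing): "mask" (384x512 bool, what is visible of it) and "rect" ([left, top, width, height] in pixels, round what is visible of it).
The state is a dict: "clock": time; "joints": joint angles; "dq": joint speeds; "joint_efforts": joint torques, N m; "position": TCP position; "ee_rot": TCP orientation; "force": force on the tool from outside, world axes, zero at the start; "ft_torque": the same for the moment, N m; "width": opening from 0.0 (shut) to 1.0 (fully open).
Only numpy, scipy, OpenCV 4.12 (cv2) and the standard library are available. Lean on these libraries where they do the work, as an engineer would, in place of code of your own. Each camera call takes 0.05 s, during which the arm holds its last target. There are 200 camera calls.

### The job

Pack the aluminium clamp channels into the plywood carrying tray so that they lock together. Turn the wide channel that lies on its side on the bench open side up and lay it in the tray beside the other one, then close both up tight against each other and against the tray's fence, firmly but without forcing them, ends level; take the narrow channel off the draining rack and set it open side down over the two touching flanges, ends level too, until it is fully seated on them. Leave the bowl and the plaster mould alone.

Things in the scene. Friction and masses are not known exactly. Their poses are not given: they have to be found in the camera images.
- tray: Plywood carrying tray, fixed. Base 250 (x) x 240 (y) x 12 mm; origin at the centre of its underside, floor 12 mm above it. A wooden fence runs along its +y side: inner face at y = +100 mm, 20 mm thick, top 36 mm above the underside. End battens with inner faces at x = +-107 mm, tops 24 mm above the underside. The -y side is open, without a rim.
- tray_channel_mid (a point): Wide aluminium U channel lying loose in the tray, open side up, near the fence but not quite against it or parallel to it. 150 mm long (x), 65 wide (y), 40 high (z), walls 6 mm; flanges mid-wall at y = +-29.5 mm, the trough 53 mm wide between them. About 0.32 kg; slides when pushed with a few newtons. Point: its centre, half-way up.
- bench_channel_mid (a point): The second wide aluminium U channel, identical (150 x 65 x 40 mm, walls 6 mm, about 0.32 kg), lying on its side on the bench between tray and rack: standing on one flange, 65 mm tall, 40 mm deep. x along its length, z points out of its open side (level at the start). Its mass centre is 14 mm from the web's back, so it tips easily onto its web. Point: its centre, 20 mm from the web's back.
- cap_mid (a point): Narrow aluminium U channel, 150 (x) x 24 (y) x 25 mm (z), walls 5 mm: its slot, 14 wide and 20 deep, just takes two touching 6 mm flanges. About 0.13 kg. Lies on the draining rack, open side to the slats, web outward; z points from open side to web, x along it up the slope. Point: its centre, half-way up. Seated, its web rests on the wide channels' flange tops, its centre 12.5 mm above theirs.
- drainer: Wooden draining rack, fixed: slats 170 mm wide (y) in a plane rising at 30 degrees towards its +x, with a ledge across the lower end (14 mm above the slats) on which the narrow channel's lower end stands; nothing else stands above the slats. Origin on the bench under its centre; the slope's surface starts at x = -82 mm, 32 mm up, and ends at x = +75 mm, about 122 mm up.
- bowl: Bystander: black rubber mixing bowl, 124 mm across, 62 mm high, origin under its centre.
- mould: Bystander: plaster mould half, 100 x 75 x 50 mm, origin under its centre.
Not all that is in view belongs to the job. What is shaped like the part that bears bench_channel_mid but purple is not meant. There is more than one size of the part that bears cap_mid; the job needs the larger.

How it is judged:
By the outcome, as a careful person would: the job done as asked, in the order asked, and still so for the second after the job is handed in, with the robot touching nothing.
It also fails if it takes over 72 s, if anything falls off the work surface, if the arm or the gripper's body presses on something with over 40 N, if the wrist force passes 120 N, or if a joint passes its speed limit or range.

## Working session

There is one attempt and no reset: what is moved stays moved. The work goes in short steps, Python scripts to look and compute and a tool call to move; the robot and the scene stay as the last step left them, time stands still between calls to the robot, and variables do not carry over. Pictures are saved under pics/ and viewed, about 8 in all and at most 12, crops included, and the job is handed in when it is done.

Besides the shell and the picture viewer there is one more tool, called after ">>>" as name([rows], argument=value, ...), one row to a line, values as JSON. move_arm: Moves the arm, as the interface text tells. Its arguments: {"type":"object","properties":{"series":{"type":"array"},"grip":{"type":"number"},"force":{"type":"number"}},"required":["series"]}

```bash
ls; mkdir -p pics; cat > h.py <<'E'
import numpy as np, cv2
from cell import monitor, imaging, workorder, outline_of
def cam(n):
    d=imaging.get_image(n); return d
def K(d): return np.array([[d['fx'],0,d['cx']],[0,d['fy'],d['cy']],[0,0,1.]])
def proj(d,P):
    return cv2.projectPoints(np.array(P,float).reshape(-1,1,3),np.array(d['rvec'],float),np.array(d['tvec'],float),K(d),np.array(d['dist_coeffs'],float))[0].reshape(-1,2)
def back(d,uv,z):
    u=cv2.undistortPoints(np.array(uv,float).reshape(-1,1,2),K(d),np.array(d['dist_coeffs'],float)).reshape(-1,2)
    R=cv2.Rodrigues(np.array(d['rvec'],float))[0]; t=np.array(d['tvec'],float).ravel()
    c=-R.T@t; r=(R.T@np.c_[u,np.ones(len(u))].T).T
    s=(np.asarray(z)-c[2])/r[:,2]; return c+r*s[:,None]
E
python3 - <<'E'
from h import *
s=monitor.observe(); print(s)
for n in('top','side'):
    d=cam(n); print(n,d['fx'],d['rvec'],d['tvec'])
    R=cv2.Rodrigues(np.array(d['rvec'],float))[0]; print('campos',-R.T@np.array(d['tvec']).ravel())
    im=cv2.cvtColor(d['color'],cv2.COLOR_RGB2BGR)
    for th in('tray','tray_channel_mid','bench_channel_mid','cap_mid','drainer','bowl','mould'):
        for o in outline_of(n,th)[:4]: print(th,round(o['p'],2),o['rect'])
    cv2.imwrite(f'pics/{n}0.png',cv2.resize(im,(800,600),interpolation=cv2.INTER_CUBIC))
E
```

```text
pics
{'clock': 0.0, 'joints': array([ 1.07138124,  0.43524361,  0.02496147,  1.57408417, -0.01156634,
        1.13402742, -0.07511453]), 'dq': array([-7.61558858e-04,  2.46970082e-04,  2.06083587e-03, -1.42737692e-03,
        4.54139527e-04,  5.00684507e-05,  2.54654208e-04]), 'joint_efforts': array([-1.48309427e-03, -6.67855597e+01,  9.83886011e-01, -3.14459074e+01,
       -6.06981595e-02,  4.31875361e-02,  1.74414445e-04]), 'position': array([ 0.24130926, -0.57600948,  0.24493703]), 'ee_rot': array([-3.07846500e+00, -6.18838348e-01,  7.63119063e-04]), 'force': array([ 0.401002  , -0.58877913,  0.29725943]), 'ft_torque': array([ 0.00485925, -0.06601276, -0.01312394]), 'width': 1.0043726001743687}
top 367.702551709439 [ 2.13144846 -2.13028999  0.20876215] [-0.07641522  0.50315353  1.04409064]
campos [ 0.30445042 -0.06300435  1.11913735]
tray 0.73 [92.8, 145.3, 87.8, 89.7]
tray_channel_mid 0.64 [101.1, 164.9, 26.6, 53.7]
tray_channel_mid 0.59 [91.5, 147.4, 86.8, 88.6]
bench_channel_mid 0.59 [115.8, 263.2, 61.2, 25.2]
bench_channel_mid 0.57 [210.2, 151.3, 21.2, 55.9]
cap_mid 0.93 [340.3, 157.9, 15.7, 48.7]
cap_mid 0.65 [386.8, 154.5, 10.7, 38.4]
drainer 0.75 [300.3, 137.8, 67.7, 75.1]
bowl 0.89 [182.0, 92.5, 46.0, 38.8]
mould 0.6 [243.2, 104.1, 31.0, 27.2]
side 355.28843397189814 [ 0.67358248 -2.49001668  1.33618137] [0.40090596 0.23076996 0.85671   ]
campos [0.06053557 0.70987179 0.66358864]
tray 0.58 [99.2, 236.8, 143.2, 107.4]
tray_channel_mid 0.88 [121.1, 269.9, 72.8, 51.0]
bench_channel_mid 0.96 [248.1, 273.8, 60.4, 66.2]
bench_channel_mid 0.92 [199.0, 196.6, 54.6, 37.9]
cap_mid 0.95 [266.5, 137.0, 39.1, 30.8]
drainer 0.72 [247.3, 129.3, 59.0, 59.6]
bowl 0.65 [135.7, 179.4, 40.7, 37.3]
mould 0.97 [176.8, 167.5, 37.4, 24.3]
```

View pics/top0.png

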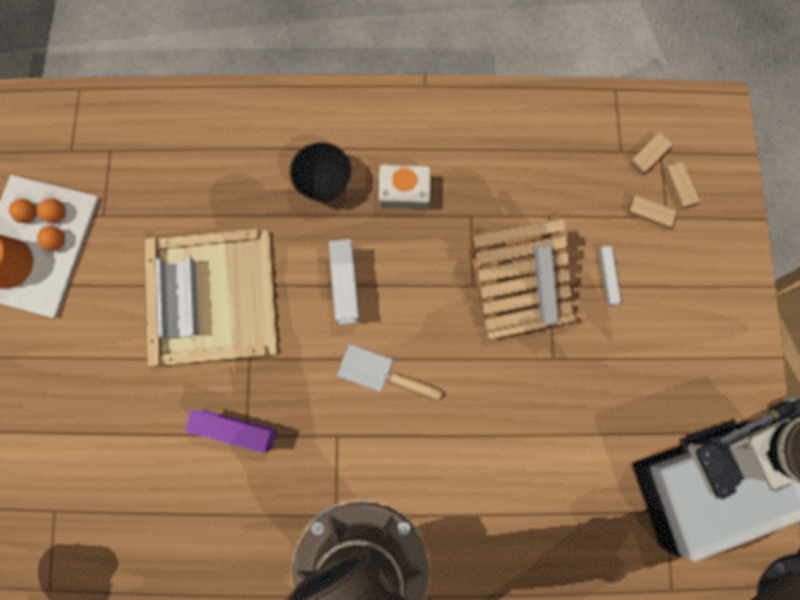

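View pics/side0.png

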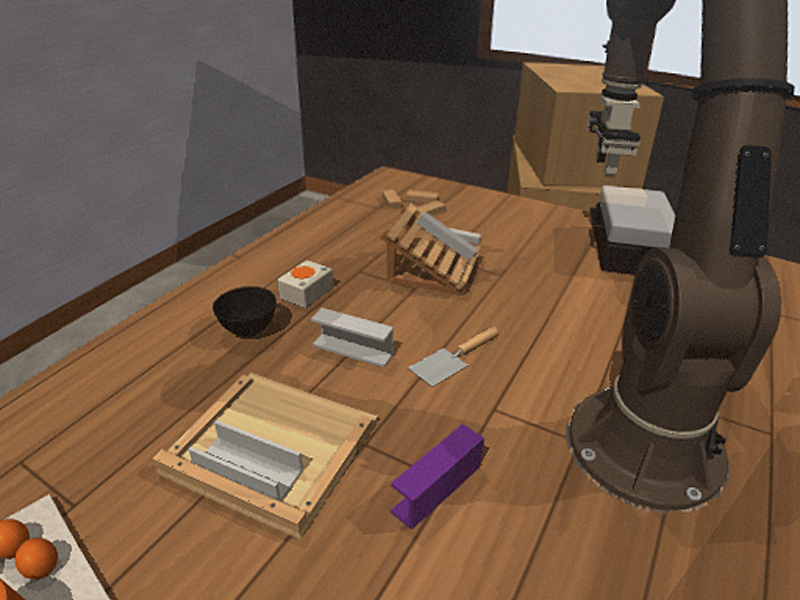

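The wide aluminium channel is at about (343,281) in the 800 px top view. The purple one at (230,431) isn't wanted. The larger cap lies on the rack at (546,284), and the smaller one is on the bench at (609,275). The bench channel's open side faces the tray (+y), and the fence is on the left. Next I'll fit poses.

```bash
cat >> h.py <<'E'
from scipy.optimize import minimize
from scipy.spatial.transform import Rotation as Ro
def box(x,y,z): return np.array([[a,b,c] for a in x for b in y for c in z],float)
def grab(thing,pick={}):
    out=[]
    for n in('top','side'):
        d=cam(n); o=outline_of(n,thing)
        p=pick.get(n)
        if p is not None: o=[q for q in o if q['rect'][0]<=p[0]<=q['rect'][0]+q['rect'][2] and q['rect'][1]<=p[1]<=q['rect'][1]+q['rect'][3] and q['rect'][2]<p[2]]
        if o: out.append((d,o[0]['mask'].astype(np.uint8),n))
    return out
def fit(obs,pts,pose,x0,step):
    S=4
    big=[cv2.resize(m,None,fx=S,fy=S,interpolation=cv2.INTER_LINEAR) for d,m,n in obs]
    def ious(p):
        P=pose(p,pts); r=[]
        for (d,m,n),b in zip(obs,big):
            h=cv2.convexHull(((proj(d,P)+.5)*S).astype(np.int32)); k=np.zeros_like(b); cv2.fillConvexPoly(k,h,1)
            r.append((k&b).sum()/max(1,(k|b).sum()))
        return r
    best=None
    for sc in(1,-.5):
        s0=x0 if best is None else best.x
        sim=np.vstack([s0]+[np.array(s0)+np.eye(len(x0))[i]*step[i]*sc for i in range(len(x0))])
        best=minimize(lambda p:-sum(ious(p)),s0,method='Nelder-Mead',options=dict(initial_simplex=sim,maxiter=300))
    return best.x,ious(best.x)
def planar(p,pts):
    z=p[3] if len(p)>3 else 0
    return pts@Ro.from_euler('z',p[2]).as_matrix().T+[p[0],p[1],z]
E
python3 - <<'E'
from h import *
d=cam('top'); s=.64
def bk(u,v,z): return back(d,[[u*s,v*s]],z)[0]
r=Ro.from_rotvec(monitor.observe()['ee_rot']).as_matrix(); print('tool axes',r.T.round(3))
# guess
g=bk(343,281,.065); print('bench guess',g)
ob=grab('bench_channel_mid',{'top':(343*s,281*s,40),'side':(353*s,335*s,58)})
print([ (n,m.sum()) for _,m,n in ob])
C=box((-.075,.075),(-.02,.02),(0,.065))
for o in (ob,ob[:1],ob[1:]):
    print('bench',fit(o,C,planar,[g[0],g[1],-.08],[.01,.01,.05]))
t=bk(210,297,.02); print('tray',t)
T=np.vstack([box((-.125,.125),(-.12,.12),(0,.012)),box((-.125,.125),(.1,.12),(.012,.036)),box((-.125,-.107,.107,.125),(-.12,.12),(.012,.024))])
ob=grab('tray'); 
for o in(ob,ob[:1],ob[1:]): print('tray',fit(o,T,planar,[t[0],t[1],.07],[.01,.01,.05]))
q=bk(176,298,.05)
ob=grab('tray_channel_mid',{'top':(176*s,298*s,45),'side':(250*s,460*s,90)})
C=box((-.075,.075),(-.0325,.0325),(.012,.052))
for o in(ob,ob[:1],ob[1:]): print('trch',fit(o,C,planar,[q[0],q[1],.0],[.01,.01,.05]))
ob=grab('drainer'); q=bk(526,280,.05); print('drainer g',q)
D=np.vstack([box((-.082,),(-.085,.085),(0,.032)),box((.075,),(-.085,.085),(0,.122))])
for o in(ob,ob[:1],ob[1:]): print('drain',fit(o,D,planar,[q[0],q[1],.1],[.01,.01,.05]))
E
```

```text
tool axes [[ 0.922  0.386 -0.   ]
 [ 0.386 -0.922  0.   ]
 [ 0.    -0.    -1.   ]]
bench guess [0.53246641 0.0349102  0.065     ]
[('top', np.uint64(771)), ('side', np.uint64(1229))]
bench (array([0.53675906, 0.03512578, 0.11655619]), [np.float64(0.9245664515125593), np.float64(0.875538622034744)])
bench (array([0.53925574, 0.03614178, 0.11819875]), [np.float64(0.9413103177716752)])
bench (array([0.53411519, 0.0322125 , 0.04654726]), [np.float64(0.9032063477332838)])
tray [0.50993781 0.29876406 0.02      ]
tray (array([0.51000514, 0.30019293, 0.10342945]), [np.float64(0.7746127776377335), np.float64(0.726349776522526)])
tray (array([0.51208358, 0.30085202, 0.10558674]), [np.float64(0.7767330573028142)])
tray (array([0.50897151, 0.29958282, 0.10243777]), [np.float64(0.7277947775018181)])
trch (array([0.50393725, 0.35790902, 0.11038485]), [np.float64(0.9022347661129876), np.float64(0.869084286364732)])
trch (array([0.50471344, 0.35937567, 0.10719739]), [np.float64(0.9094793553481028)])
trch (array([0.50448755, 0.35594739, 0.11686837]), [np.float64(0.8781949205149658)])
drainer g [ 0.53847053 -0.31343521  0.05      ]
drain (array([ 0.5494455 , -0.30470934,  0.240822  ]), [np.float64(0.5966422322061953), np.float64(0.6985091109884042)])
drain (array([ 0.54681044, -0.30262973,  0.18568453]), [np.float64(0.5969051799824407)])
drain (array([ 0.55110424, -0.30549112,  0.23491696]), [np.float64(0.6988437327152527)])
```

```bash
python3 - <<'E'
from h import *
d=cam('top'); im=cv2.cvtColor(d['color'],cv2.COLOR_RGB2BGR)
a=im[145:240,85:185]; b=im[135:215,295:405]
a=cv2.resize(a,(600,570),interpolation=cv2.INTER_CUBIC);b=cv2.resize(b,(784,570),interpolation=cv2.INTER_CUBIC)
d=cam('side'); im=cv2.cvtColor(d['color'],cv2.COLOR_RGB2BGR)
c=cv2.resize(im[225:345,95:265],(800,565),interpolation=cv2.INTER_CUBIC)
e=im[120:235,195:325]; 
W=np.zeros((600,800,3),np.uint8)
W[:300,:316]=cv2.resize(a,(316,300));W[:300,320:733]=cv2.resize(b,(413,300))
W[300:,:400]=cv2.resize(c,(400,300));W[300:,400:740]=cv2.resize(e,(340,300),interpolation=cv2.INTER_CUBIC)
cv2.imwrite('pics/crops.png',W)
E
```

```text
(no output)
```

View pics/crops.png

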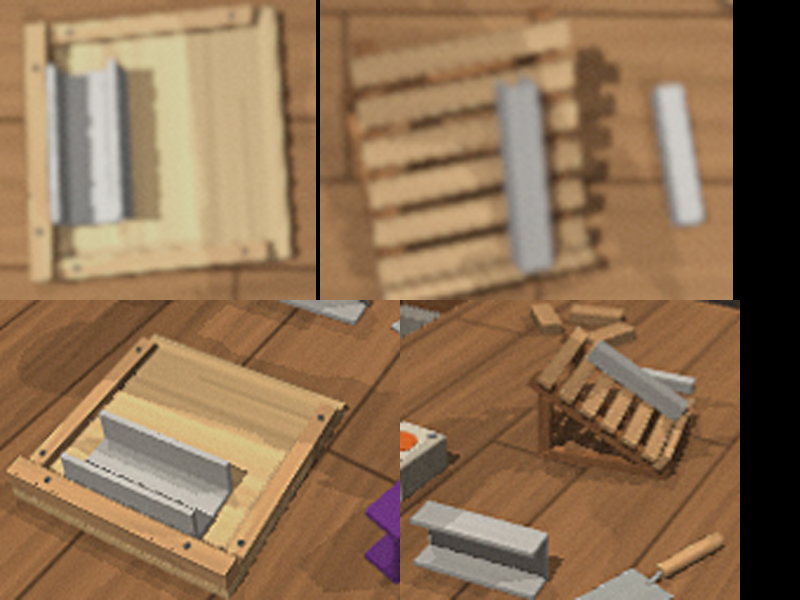

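```bash
python3 - <<'E'
from h import *
d=cam('top')
def A(u,v,z): return back(d,[[u/3.16+85,v/3.158+145]],z)[0].round(4)
def B(u,v,z): return back(d,[[(u-320)/3.755+295,v/3.75+135]],z)[0].round(4)
print('fence', A(25,22,.036),A(30,280,.036),'right',A(292,260,.024),A(275,10,.024))
print('fence inner', A(44,22,.036),A(52,280,.036))
print('chan +y', A(48,66,.052),A(58,222,.052),'-y',A(114,60,.052),A(130,217,.052))
print('rack hi', B(350,50,.125), B(568,20,.125),'lo', B(385,297,.045),B(606,262,.04))
# cap
s=monitor.observe()
print('cap', B(519,80,.14),B(530,270,.07))
ob=grab('cap_mid',{'top':(349,182,40),'side':(285,150,60)}); print([(n,int(m.sum())) for _,m,n in ob])
C=box((-.075,.075),(-.012,.012),(-.0125,.0125))
def pose(p,pts): return pts@Ro.from_euler('zy',[p[3],-np.pi/6]).as_matrix().T+[p[0],p[1],p[2]]
for x0 in([.54,-.33,.1,.1],[.53,-.34,.09,.2]): print(fit(ob,C,pose,x0,[.01,.01,.01,.05]))
for o in grab('tray'):
    im=o[0]['color'].copy(); 
    # overlay tray pose hypotheses
E
```

```text
fence [0.6263 0.4308 0.036 ] [0.3756 0.4056 0.036 ] right [0.3966 0.1617 0.024 ] [0.6416 0.1881 0.024 ]
fence inner [0.6263 0.4118 0.036 ] [0.3757 0.3846 0.036 ]
chan +y [0.5779 0.3973 0.052 ] [0.4285 0.3762 0.052 ] -y [0.5837 0.3338 0.052 ] [0.4334 0.3086 0.052 ]
rack hi [ 0.6109 -0.204   0.125 ] [ 0.6357 -0.371   0.125 ] lo [ 0.4338 -0.2381  0.045 ] [ 0.4623 -0.4171  0.04  ]
cap [ 0.5839 -0.3269  0.14  ] [ 0.4517 -0.3473  0.07  ]
[('top', 450), ('side', 339)]
(array([ 0.52279634, -0.34117611,  0.08509736,  0.17928639]), [np.float64(0.8219322990126939), np.float64(0.8160110209704576)])
(array([ 0.52225904, -0.341483  ,  0.08258765,  0.16408467]), [np.float64(0.8255800259097869), np.float64(0.8249153064367108)])
```

Candidates for the wide channel: grey (343,281), chosen, and purple (230,431), rejected. For the cap: the larger one on the rack (546,284), chosen, and the smaller one (609,275), rejected. The crop confirms both. First I'll tip the bench channel by pushing its upper lip towards −y.

>>> move_arm([
  [1.8,4.2,0,0,0,-1],
  [1.8,4.2,0,0,0,-1],
  [1.8,4.2,0,0,0,-1],
  [1.8,4.2,0,0,0,-1],
  [1.8,4.2,0,0,0,-1],
  [1.8,4.2,0,0,0,-1],
  [1.8,4.2,0,0,0,-1],
  [1.8,4.2,0,0,0,-1],
], grip=0)

```text
clock: 3.0
position: [0.386, -0.2388, 0.2461]
ee_rot: [3.115, 0.401, 0.001]
force: [1.7, -0.3, 0.7]
width: 0.357
```

>>> move_arm([
  [1.8,4.2,0,0,0,-1],
  [1.8,4.2,0,0,0,-1],
  [1.8,4.2,0,0,0,-1],
  [1.8,4.2,0,0,0,-1],
  [1.8,4.2,0,0,0,-1],
  [1.8,4.2,0,0,0,-1],
  [1.8,4.2,0,0,0,-1],
  [1.8,4.2,0,0,0,-1],
])

```text
clock: 3.8
position: [0.5301, 0.0972, 0.2459]
ee_rot: [3.136, 0.183, 0.001]
force: [0.2, 0.4, -0.4]
width: 0.005
```

>>> move_arm([
  [0,0,-4.5,0,0,0],
  [0,0,-4.5,0,0,0],
  [0,0,-4.5,0,0,0],
  [0,0,-4,0,0,0],
  [0,0,0,0,0,0],
  [0,0,0,0,0,0],
])

```text
clock: 4.4
position: [0.5295, 0.0957, 0.0712]
ee_rot: [3.136, 0.185, -0.002]
force: [1.4, 0.3, 1.0]
width: 0.008
```

```bash
python3 - <<'E'
from h import *
s=monitor.observe(); print(s['clock'],s['position'],s['force'],s['width'],Ro.from_rotvec(s['ee_rot']).as_matrix().T.round(3))
im=[]
for n,c in(('top',(130,250,150,270)),('side',(180,330,170,290))):
    d=cam(n); im.append(cv2.resize(cv2.cvtColor(d['color'],cv2.COLOR_RGB2BGR)[c[0]:c[1],c[2]:c[3]] if n=='top' else cv2.cvtColor(d['color'],cv2.COLOR_RGB2BGR)[180:300,190:310],(400,400),interpolation=cv2.INTER_CUBIC))
cv2.imwrite('pics/tip.png',np.hstack(im))
E
```

```text
4.4 [0.5295165  0.09568484 0.07121022] [1.41310771 0.34970821 1.01914332] 0.007951881058111848 [[ 0.993  0.117 -0.001]
 [ 0.117 -0.993  0.   ]
 [-0.001 -0.    -1.   ]]
```

View pics/tip.png

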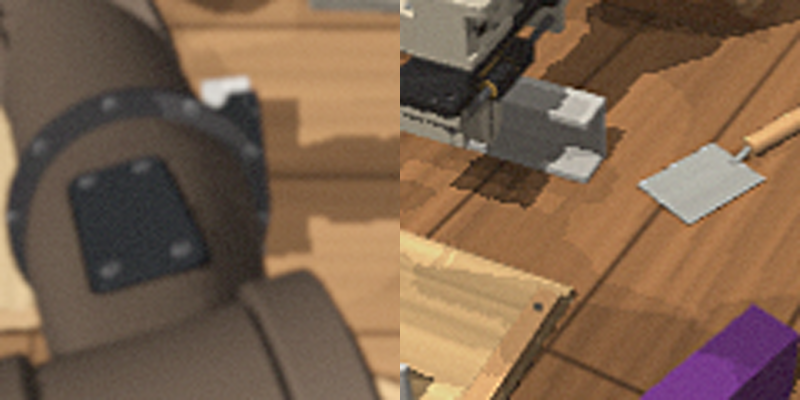

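>>> move_arm([
  [0.1,-1,0,0,0,0],
  [0.1,-1,0,0,0,0],
  [0.06,-0.5,0,0,0,0],
  [0.06,-0.5,0,0,0,0],
  [0.06,-0.5,0,0,0,0],
  [0.06,-0.5,0,0,0,0],
  [0.06,-0.5,0,0,0,0],
])

```text
clock: 5.2
position: [0.5346, 0.0587, 0.0757]
ee_rot: [-3.127, -0.193, -0.006]
force: [-26.3, 26.0, 69.8]
width: 0.005
```

```bash
python3 - <<'E'
from h import *
s=monitor.observe(); print(s['clock'],s['position'],s['force'])
d=cam('side'); cv2.imwrite('pics/tip2.png',cv2.resize(cv2.cvtColor(d['color'],cv2.COLOR_RGB2BGR)[170:310,190:330],(420,420),interpolation=cv2.INTER_CUBIC))
E
```

```text
5.2 [0.53460878 0.05871304 0.07574132] [-26.26049306  26.03476881  69.83587949]
```

View pics/tip2.png

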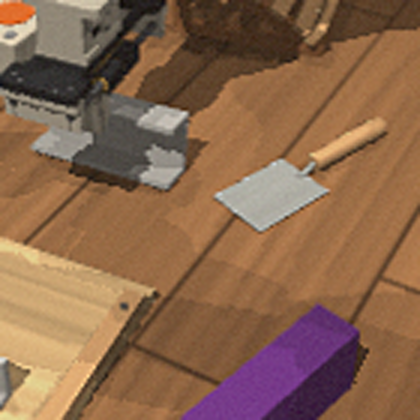

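Force reads 70 N upward: the rising lip has caught under a wider part of the finger. I'll back off, raise and push with just the fingertips, rising as the lip rises.

>>> move_arm([
  [-0.05,0.5,0,0,0,0],
  [-0.1,1,0,0,0,0],
  [-0.1,1,0,0,0,0],
  [-0.1,1,0,0,0,0],
  [0,0,0,0,0,0],
])

```text
clock: 5.75
position: [0.531, 0.0867, 0.0707]
ee_rot: [-3.136, -0.186, -0.0]
force: [0.6, 0.6, -0.7]
width: 0.002
```

```bash
python3 - <<'E'
from h import *
s=monitor.observe(); print(s['clock'],s['position'],s['force'],s['ft_torque'],s['ee_rot'])
d=cam('side'); cv2.imwrite('pics/tip3.png',cv2.resize(cv2.cvtColor(d['color'],cv2.COLOR_RGB2BGR)[180:300,190:310],(600,600),interpolation=cv2.INTER_CUBIC))
E
```

```text
5.75 [0.53096969 0.0866729  0.07069612] [ 0.59758789  0.63618979 -0.72470621] [ 0.0297472  -0.033313    0.00579956] [-3.13557798e+00 -1.86307639e-01 -8.54660936e-05]
```

View pics/tip3.png

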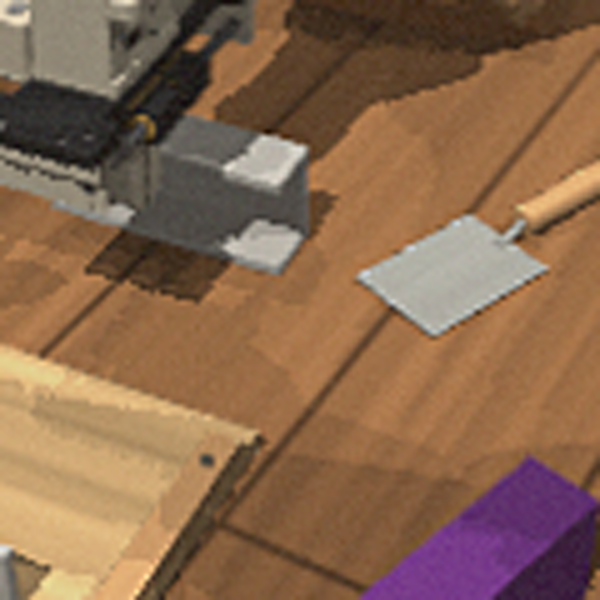

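>>> move_arm([
  [0,0,1.0,0,0,0],
  [0.1,-1,0,0,0,0],
  [0.1,-1,0,0,0,0],
  [0.06,-0.5,0.15,0,0,0],
  [0.06,-0.5,0.15,0,0,0],
])

```text
clock: 6.3
position: [0.5343, 0.0551, 0.0841]
ee_rot: [-3.136, -0.183, -0.0]
force: [-2.6, 4.3, 5.9]
width: 0.003
```

>>> move_arm([
  [0.06,-0.5,0.2,0,0,0],
  [0.06,-0.5,0.2,0,0,0],
])

```text
clock: 6.5
position: [0.5353, 0.0455, 0.0881]
ee_rot: [-3.136, -0.185, 0.0]
force: [-1.0, 1.4, 4.4]
width: 0.006
```

```bash
python3 - <<'E'
from h import *
s=monitor.observe(); print(s['clock'],s['position'],s['force'])
d=cam('side'); cv2.imwrite('pics/tip4.png',cv2.resize(cv2.cvtColor(d['color'],cv2.COLOR_RGB2BGR)[180:300,190:310],(600,600),interpolation=cv2.INTER_CUBIC))
for o in outline_of('side','bench_channel_mid'): print(o['p'],o['rect'])
E
```

```text
6.5 [0.5353397  0.04551844 0.08812942] [-1.01190419  1.3863052   4.38842696]
0.8 [249.7, 273.2, 60.7, 64.2]
```

>>> move_arm([
  [0.06,-0.5,0.1,0,0,0],
  [0.06,-0.5,0.1,0,0,0],
  [0.06,-0.5,0,0,0,0],
])

```text
clock: 6.9
position: [0.5372, 0.0306, 0.0909]
ee_rot: [-3.136, -0.185, -0.0]
force: [-7.3, 1.9, 22.5]
width: 0.002
```

```bash
python3 - <<'E'
from h import *
s=monitor.observe(); print(s['clock'],s['position'],s['force'])
d=cam('side'); cv2.imwrite('pics/tip5.png',cv2.resize(cv2.cvtColor(d['color'],cv2.COLOR_RGB2BGR)[180:300,190:310],(600,600),interpolation=cv2.INTER_CUBIC))
E
```

```text
6.9 [0.53716081 0.03059905 0.09086492] [-7.31648353  1.88980561 22.4594517 ]
```

View pics/tip5.png

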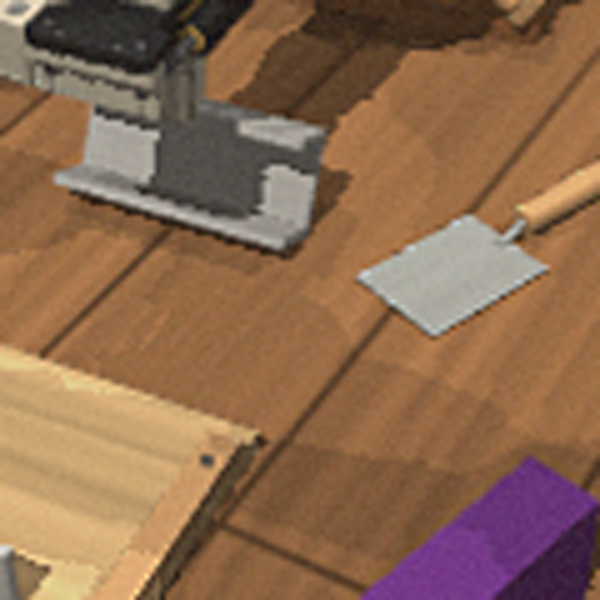

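It's tilted about 20° and held by the fingertips. A little further and it tips.

>>> move_arm([
  [0.06,-0.5,0.1,0,0,0],
  [0.06,-0.5,0.1,0,0,0],
])

```text
clock: 7.15
position: [0.5383, 0.0197, 0.0916]
ee_rot: [3.136, 0.184, -0.001]
force: [-0.4, 0.4, 0.0]
width: 0.007
```

>>> move_arm([
  [0.06,-0.5,0.0,0,0,0],
  [0.06,-0.5,0.0,0,0,0],
])

```text
clock: 7.35
position: [0.5396, 0.0098, 0.0915]
ee_rot: [3.136, 0.184, -0.001]
force: [-0.7, 0.4, 0.3]
width: 0.008
```

```bash
python3 - <<'E'
from h import *
s=monitor.observe(); print(s['clock'],s['position'],s['force'])
d=cam('side'); cv2.imwrite('pics/tip6.png',cv2.resize(cv2.cvtColor(d['color'],cv2.COLOR_RGB2BGR)[180:300,190:310],(600,600),interpolation=cv2.INTER_CUBIC))
E
```

```text
7.35 [0.5396008  0.00980345 0.09153807] [-0.67768222  0.43553946  0.29047126]
```

View pics/tip6.png

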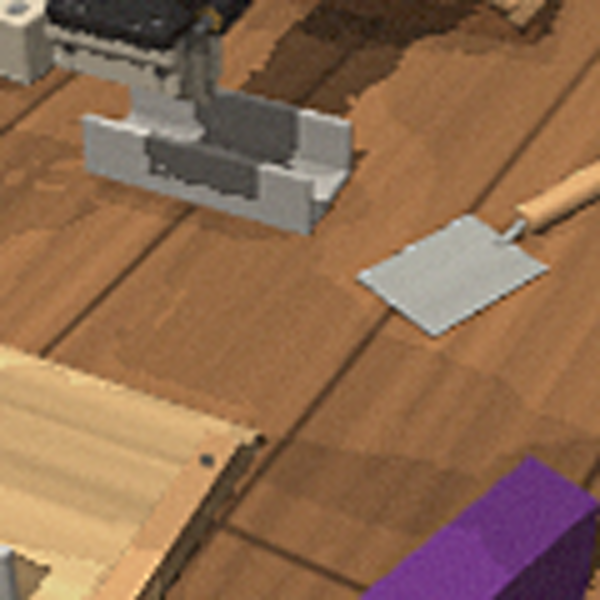

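The channel now lies on its web, open side up. I'll clear the arm and measure.

>>> move_arm([
  [0,0,4,0,0,0],
  [0,0,4.5,0,0,0],
  [0,-4.5,2,0,0,0],
  [0,-4.5,0,0,0,0],
  [0,-4.5,0,0,0,0],
  [0,-4.5,0,0,0,0],
  [0,-3,0,0,0,0],
], grip=1)

```text
clock: 8.1
position: [0.5388, -0.2036, 0.1966]
ee_rot: [3.135, 0.179, -0.001]
force: [0.2, 0.2, -0.1]
width: 0.565
```

```bash
python3 - <<'E'
from h import *
s=monitor.observe(); print(s['clock'],s['position'])
for n in('top','side'):
    d=cam(n); cv2.imwrite(f'pics/r_{n}.png',cv2.cvtColor(d['color'],cv2.COLOR_RGB2BGR))
    c=proj(d,[[.54,-.015,.03]])[0]; print(n,c)
    for o in outline_of(n,'bench_channel_mid'): print(o['p'],o['rect'],o['mask'].sum())
C=box((-.075,.075),(-.0325,.0325),(0,.04))
P={'top':(*proj(cam('top'),[[.54,-.015,.03]])[0],60),'side':(*proj(cam('side'),[[.54,-.015,.03]])[0],90)}
ob=grab('bench_channel_mid',P)
for o in(ob,ob[:1],ob[1:]): 
    if o: print([q[2] for q in o],fit(o,C,planar,[.54,-.015,.11],[.01,.01,.05]))
E
```

```text
8.1 [ 0.53876608 -0.20358033  0.19660378]
top [237.07692687 179.88175067]
0.62 [119.9, 260.7, 56.6, 27.9] 873
0.47 [184.7, 91.5, 43.2, 39.9] 1169
side [232.62606934 206.6243746 ]
0.75 [203.9, 191.8, 55.9, 33.0] 1148
0.62 [248.3, 275.1, 60.6, 64.4] 1937
0.27 [266.1, 136.5, 39.9, 29.6] 378
['top', 'side'] (array([ 0.53863259, -0.01738479,  0.09857954]), [np.float64(0.9154703176098886), np.float64(0.9295205375637852)])
['top'] (array([ 0.54305438, -0.01678213,  0.09504916]), [np.float64(0.9209033262876849)])
['side'] (array([ 0.53801814, -0.01717753,  0.11364182]), [np.float64(0.9297060158337955)])
```

>>> move_arm([
  [0.1,4.65,0,0,0,0],
  [0,4.65,0,0,0,0],
  [0,4.65,-2,0,0,-0.5],
  [0,4.65,-4,0,0,0],
  [0,0,-4.5,0,0,0],
  [0,0,-3,0,0,0],
  [0,0,0,0,0,0],
], grip=1)

```text
clock: 9.3
position: [0.5377, -0.0218, 0.066]
ee_rot: [-3.136, -0.174, 0.011]
force: [-1.2, -0.4, 0.7]
width: 0.999
```

>>> move_arm([
  [0.2,0.4,0,0,0,0],
  [0,0,-1.5,0,0,0],
  [0,0,-1.5,0,0,0],
  [0,0,-1.1,0,0,0],
  [0,0,0,0,0,0],
])

```text
clock: 9.8
position: [0.5429, -0.0185, 0.0287]
ee_rot: [3.137, 0.171, 0.0]
force: [-0.2, -0.6, 0.2]
width: 0.999
```

>>> move_arm([
  [0,0,0,0,0,0],
  [0,0,0,0,0,0],
  [0,0,0,0,0,0],
  [0,0,0,0,0,0],
  [0,0,0,0,0,0],
], grip=0.6, force=25)

```text
clock: 10.3
position: [0.543, -0.0182, 0.029]
ee_rot: [-3.137, -0.171, -0.001]
force: [-1.2, 1.6, 6.9]
width: 0.711
```

>>> move_arm([
  [0,0,2,0,0,0],
  [0,0,3,0,0,0],
  [-0.3,4,2,0,0,0],
  [-0.4,4.5,0,0,0,0],
  [-0.4,4.5,0,0,0,0],
  [-0.4,4.5,0,0,0,0],
  [-0.4,4.5,0,0,0,0],
  [-0.4,4.1,0,0,0,0],
])

```text
clock: 11.1
position: [0.5187, 0.2442, 0.098]
ee_rot: [3.137, 0.172, -0.001]
force: [1.1, -0.2, -4.4]
width: 0.706
```

>>> move_arm([
  [-0.3,2,0,0,0,0],
  [0,0,-2,0,0,0],
  [0,0,-1,0,0,0],
  [0,0,0,0,0,0],
])

```text
clock: 11.5
position: [0.5153, 0.2606, 0.0664]
ee_rot: [3.134, 0.17, -0.006]
force: [-0.3, -0.1, -3.8]
width: 0.706
```

```bash
python3 - <<'E'
from h import *
s=monitor.observe(); print(s['clock'],s['position'],s['force'],s['width'],s['ee_rot'])
W=[]
for n in('top','side'):
    d=cam(n); im=cv2.cvtColor(d['color'],cv2.COLOR_RGB2BGR)
    W.append(cv2.resize(im[145:240,85:185] if n=='top' else im[220:350,95:265],(400,400),interpolation=cv2.INTER_CUBIC))
cv2.imwrite('pics/pl.png',np.hstack(W))
E
```

```text
11.5 [0.51533689 0.26058389 0.06638772] [-0.29418315 -0.05694883 -3.77769953] 0.705750747803753 [ 3.13426028  0.16950305 -0.0059759 ]
```

View pics/pl.png

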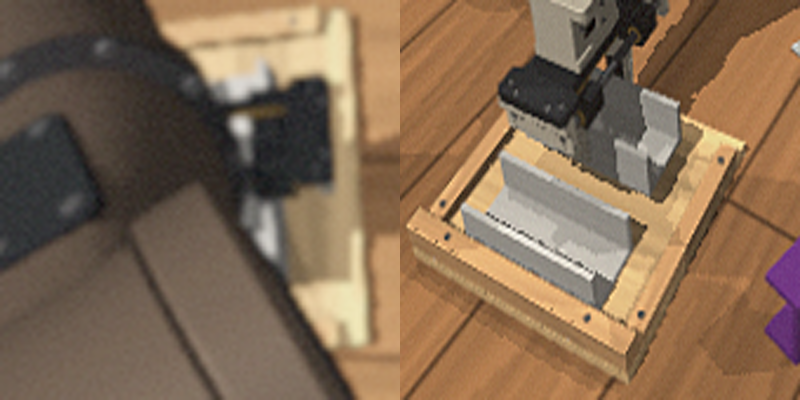

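>>> move_arm([
  [0,0,-1.2,0,0,0],
  [0,0,-0.8,0,0,0],
  [0,0,-0.3,0,0,0],
  [0,0,-0.1,0,0,0],
  [0,0,-0.1,0,0,0],
  [0,0,0,0,0,0],
])

```text
clock: 12.2
position: [0.5167, 0.2625, 0.0435]
ee_rot: [-3.137, -0.171, -0.0]
force: [-0.1, -0.8, -4.0]
width: 0.704
```

>>> move_arm([
  [0,0,-0.1,0,0,0],
  [0,0,-0.1,0,0,0],
  [0,0,0,0,0,0],
])

```text
clock: 12.5
position: [0.5166, 0.2624, 0.0414]
ee_rot: [3.137, 0.171, -0.0]
force: [-0.0, 0.1, -2.8]
width: 0.709
```

>>> move_arm([
  [0,0,0,0,0,0],
  [0,0,0,0,0,0],
  [0,0,2,0,0,0],
  [0,0,3,0,0,0],
  [0.4,-4,3,0,0,0],
  [0.5,-4.5,0,0,0,0],
  [0.5,-4.5,0,0,0,0],
  [0.5,-4.5,0,0,0,0],
], grip=0.79)

```text
clock: 13.3
position: [0.5361, 0.086, 0.1221]
ee_rot: [-3.137, -0.171, -0.003]
force: [1.0, -0.1, -0.2]
width: 0.788
```

```bash
cat > ch.py <<'E'
from h import *
# measure the two channels in the tray
def two(g):
    C=box((-.075,.075),(-.0325,.0325),(.012,.052)); out=[]
    for i,x0 in enumerate(g):
        ob=[]
        for n in('top','side'):
            d=cam(n); c=proj(d,[[x0[0],x0[1],.03]])[0]
            o=[q for q in outline_of(n,'tray_channel_mid') if q['rect'][2]<95]
            o=[q for q in o if np.hypot(q['rect'][0]+q['rect'][2]/2-c[0],q['rect'][1]+q['rect'][3]/2-c[1])<11]
            if o: ob.append((d,o[0]['mask'].astype(np.uint8),n))
        for sub in ([ob]+[[q] for q in ob] if len(ob)>1 else [ob]):
            if sub: 
                x,i_=fit(sub,C,planar,x0,[.008,.008,.04]); v=x[:2]-[.510,.300]; c,s=np.cos(.105),np.sin(.105)
                print([q[2] for q in sub],x.round(4),np.round(i_,2),'tray',np.round([c*v[0]+s*v[1],-s*v[0]+c*v[1],x[2]-.105],4))
E
python3 - <<'E'
from ch import *
s=monitor.observe(); print(s['clock'],s['position'],s['force'],s['width'],s['joints'])
two([[.504,.358,.11],[.514,.2624,.109]])
E
```

```text
13.3 [0.53607282 0.08601501 0.12213113] [ 0.95725703 -0.13389927 -0.20104781] 0.7884744644283008 [-0.03154942  0.46262299 -0.30484849  1.89768783  0.18707239  0.80688601
 -1.89759497]
['top', 'side'] [0.5039 0.358  0.1094] [0.92 0.84] tray [0.0001 0.0583 0.0044]
['top'] [0.5055 0.3587 0.1117] [0.93] tray [0.0017 0.0588 0.0067]
['side'] [0.5042 0.3552 0.1235] [0.84] tray [-0.      0.0555  0.0185]
```

>>> move_arm([
  [-0.1,1,0,0,0,8.2],
  [-0.1,1,0,0,0,8.2],
  [-0.1,1,0,0,0,8.2],
  [-0.1,1,0,0,0,8.2],
  [-0.1,1,0,0,0,8.2],
  [-0.1,1,0,0,0,8.2],
  [-0.1,1,0,0,0,8.2],
  [-0.1,1,0,0,0,8.2],
], grip=1)

```text
clock: 14.5
position: [0.5272, 0.1693, 0.1214]
ee_rot: [-2.537, -1.853, -0.001]
force: [0.9, 0.0, -0.2]
width: 1.001
```

>>> move_arm([
  [-0.2,0.9,0,0,0,8.1],
  [-0.2,1,0,0,0,8.1],
  [-0.2,1,0,0,0,8.0],
  [0,0,0,0,0,0],
])

```text
clock: 14.9
position: [0.5208, 0.1993, 0.1214]
ee_rot: [-2.094, -2.34, -0.002]
force: [0.7, -0.6, 0.3]
width: 1.0
```

```bash
python3 - <<'E'
from ch import *
s=monitor.observe(); print(s['clock'],s['position'],s['force'],s['width'],s['joints'])
print(Ro.from_rotvec(s['ee_rot']).as_matrix().T.round(3))
two([[.504,.358,.11],[.514,.2624,.109]])
E
```

```text
14.9 [0.52077915 0.19927399 0.12138435] [ 0.65525546 -0.60390015  0.32397093] 1.0001461973874268 [ 0.03930824  0.5675087  -0.70779068  1.83801158  0.45823037  0.90522597
 -0.76986633]
[[-0.111  0.994  0.002]
 [ 0.994  0.111 -0.   ]
 [-0.     0.002 -1.   ]]
['top', 'side'] [0.504  0.3582 0.1086] [0.7  0.83] tray [0.0001 0.0585 0.0036]
['top'] [0.503  0.3602 0.1345] [0.71] tray [-0.0007  0.0606  0.0295]
['side'] [0.5061 0.3562 0.1083] [0.84] tray [0.002  0.0563 0.0033]
```

>>> move_arm([
  [0,0,-3.5,0,0,-0.3],
  [0,0,-3,0,0,0],
  [0,0,-1.5,0,0,0],
  [0,0,0,0,0,0],
  [-0.1,1,0,0,0,0],
  [-0.1,1,0,0,0,0],
  [-0.05,0.5,0,0,0,0],
  [-0.05,0.5,0,0,0,0],
])

```text
clock: 16.1
position: [0.5193, 0.2262, 0.0423]
ee_rot: [2.106, 2.328, -0.0]
force: [0.2, -6.8, 5.6]
width: 1.004
```

>>> move_arm([
  [-0.05,0.5,0,0,0,0],
  [-0.05,0.5,0,0,0,0],
  [-0.06,0.5,0,0,0,0],
  [0,0,0,0,0,0],
])

```text
clock: 16.5
position: [0.5174, 0.2422, 0.0421]
ee_rot: [2.107, 2.329, 0.002]
force: [0.1, 0.0, 0.3]
width: 0.999
```

>>> move_arm([
  [-0.05,0.5,0,0,0,0],
  [-0.05,0.5,0,0,0,0],
  [-0.02,0.2,0,0,0,0],
])

```text
clock: 16.8
position: [0.5163, 0.2519, 0.0417]
ee_rot: [2.107, 2.327, -0.003]
force: [1.5, -12.3, 10.2]
width: 0.997
```

>>> move_arm([
  [-0.02,0.2,0,0,0,0],
])

```text
clock: 16.9
position: [0.5163, 0.2523, 0.0417]
ee_rot: [2.107, 2.325, -0.006]
force: [-0.7, -14.4, 12.4]
width: 0.999
```

>>> move_arm([
  [-0.02,0.2,0,0,0,0],
])

```text
clock: 17.0
position: [0.5162, 0.254, 0.0417]
ee_rot: [2.108, 2.324, -0.006]
force: [0.6, -12.6, 10.2]
width: 0.997
```

```bash
python3 - <<'E'
from ch import *
s=monitor.observe(); print(s['clock'],s['position'],s['force'],s['ft_torque'])
W=[]
for n in('top','side'):
    d=cam(n); im=cv2.cvtColor(d['color'],cv2.COLOR_RGB2BGR)
    W.append(cv2.resize(im[145:240,85:185] if n=='top' else im[250:340,95:215],(400,400) if n=='top' else (400,300),interpolation=cv2.INTER_CUBIC))
W[1]=np.vstack([W[1],np.zeros((100,400,3),np.uint8)])
cv2.imwrite('pics/push.png',np.hstack(W))
two([[.504,.358,.11],[.510,.295,.105]])
E
```

```text
17.0 [0.51617431 0.25402228 0.04167453] [  0.56760919 -12.63019296  10.15889975] [-2.52681592 -0.09257983  0.02885344]
['side'] [0.5039 0.3605 0.1022] [0.8] tray [ 0.0003  0.0608 -0.0028]
```

>>> move_arm([
  [-0.02,0.2,0,0,0,0],
])

```text
clock: 17.6
position: [0.516, 0.256, 0.0417]
ee_rot: [2.108, 2.324, -0.006]
force: [0.9, -13.6, 9.7]
width: 0.998
```

>>> move_arm([
  [-0.02,0.2,0,0,0,0],
])

```text
clock: 17.7
position: [0.516, 0.2574, 0.0416]
ee_rot: [2.107, 2.323, -0.007]
force: [0.9, -18.9, 14.9]
width: 1.0
```

>>> move_arm([
  [-0.02,0.2,0,0,0,0],
])

```text
clock: 17.8
position: [0.516, 0.2574, 0.0416]
ee_rot: [2.107, 2.321, -0.011]
force: [1.5, -25.3, 20.5]
width: 1.003
```

```bash
python3 - <<'E'
from ch import *
s=monitor.observe(); print(s['clock'],s['position'],s['force'],s['ft_torque'])
W=[]
for n in('top','side'):
    d=cam(n); im=cv2.cvtColor(d['color'],cv2.COLOR_RGB2BGR)
    W.append(cv2.resize(im[145:240,85:185] if n=='top' else im[240:340,95:215],(400,400),interpolation=cv2.INTER_CUBIC))
cv2.imwrite('pics/push2.png',np.hstack(W))
two([[.504,.358,.11]])
E
```

```text
17.8 [0.51596052 0.25740869 0.04161444] [  1.47792722 -25.28574801  20.46820948] [-5.12407668  0.27092156  0.67181825]
['side'] [0.5058 0.3601 0.0907] [0.75] tray [ 0.0021  0.0602 -0.0143]
```

View pics/push2.png

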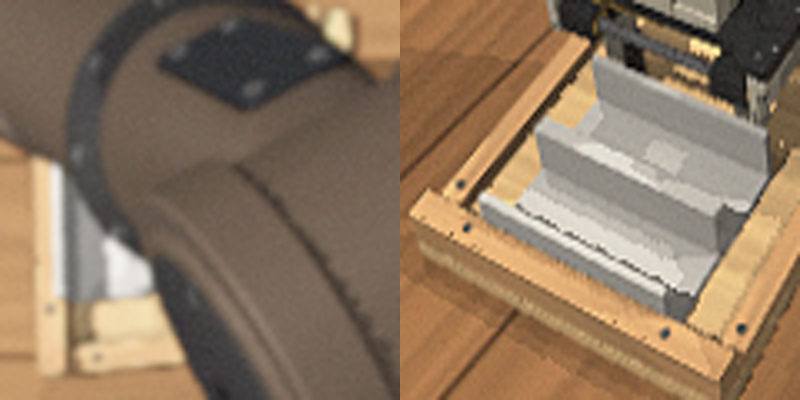

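The force jumped to 25 N with no further motion, so both channels are closed up against the fence. I'll back off, head for the rack and look at the ends on the way.

>>> move_arm([
  [0.05,-0.5,0,0,0,0],
  [0.15,-1.5,0,0,0,0],
  [0.2,-2,1,0,0,0],
  [0,-1,4,0,0,0],
  [0,-1,4.5,0,0,-7.9],
  [0,-1,4.5,0,0,-7.9],
  [0,-4.5,2,0,0,-7.9],
  [0,-4.5,0,0,0,-7.9],
])

```text
clock: 18.9
position: [0.5203, 0.1043, 0.205]
ee_rot: [2.663, 1.664, 0.011]
force: [0.2, -0.5, -0.3]
width: 1.003
```

>>> move_arm([
  [0,-4.5,0,0,0,-7.9],
  [0,-4.5,0,0,0,-7.9],
  [0,-4.5,0,0,0,-7.9],
  [0,-4.5,0,0,0,-7.9],
  [0,-4.5,0,0,0,-7.9],
  [0,-4.5,0,0,0,-7.9],
  [0,-4.5,0,0,0,-7.9],
  [0,0,0,0,0,0],
])

```text
clock: 19.7
position: [0.5174, -0.2193, 0.201]
ee_rot: [3.131, 0.221, -0.001]
force: [0.1, -0.6, -1.6]
width: 1.004
```

```bash
cat > edge.py <<'E'
from ch import *
def look(name):
    # rectified plane view at flange-top height: 4 px/mm? use 3 px/mm in tray frame
    W=[]
    xs=np.arange(-110,110,.5); ys=np.arange(110,-60,-.5)
    X,Y=np.meshgrid(xs,ys); c,s=np.cos(.105),np.sin(.105)
    Pw=np.stack([.510+(c*X-s*Y)/1000,.300+(s*X+c*Y)/1000,np.full(X.shape,.052)],-1)
    for n in('top','side'):
        acc=0
        for k in range(3):
            d=cam(n); acc=acc+d['color'].astype(float)
        im=cv2.cvtColor((acc/3).astype(np.uint8),cv2.COLOR_RGB2BGR)
        uv=proj(d,Pw.reshape(-1,3)).reshape(*X.shape,2).astype(np.float32)
        W.append(cv2.remap(im,uv[...,0],uv[...,1],cv2.INTER_CUBIC))
    V=np.hstack([cv2.resize(w[:, :],(400,309)) for w in W])
    V=np.vstack([cv2.resize(W[0],(440,340))[:300],cv2.resize(W[1],(440,340))[:300]])
    cv2.imwrite(name,V); np.save('rect.npy',np.array(W))
E
python3 - <<'E'
from edge import *
s=monitor.observe(); print(s['clock'],s['position'],s['force'],s['width'],s['ee_rot'],s['joints'])
two([[.503,.367,.105],[.510,.302,.105]])
W=[]
xs=np.arange(-85,85,.5)
look('pics/rect.png')
E
```

```text
19.7 [ 0.51736157 -0.21926504  0.2009548 ] [ 0.05690033 -0.59922471 -1.55261516] 1.0037178973626675 [ 3.13056295e+00  2.20532759e-01 -7.55589570e-04] [ 0.52813023  0.39664425 -0.30252384  1.76851477  0.14139383  0.99673728
 -1.25938153]
['top', 'side'] [0.5044 0.3649 0.1221] [0.72 0.79] tray [0.0013 0.0651 0.0171]
['top'] [0.505  0.3689 0.0925] [0.73] tray [ 0.0022  0.0691 -0.0125]
['side'] [0.5059 0.3601 0.1087] [0.8] tray [0.0022 0.0602 0.0037]
```

```bash
cat > ends.py <<'E'
from h import *
def ends():
    W=np.load('rect.npy'); xs=np.arange(-110,110,.5); ys=np.arange(110,-60,-.5)
    for n,w in zip(('top','side'),W):
        hsv=cv2.cvtColor(w,cv2.COLOR_BGR2HSV).astype(float); sat=cv2.GaussianBlur(hsv[...,1],(5,5),0)
        # low saturation = aluminium
        print(n,'cross x=-40:',[(y,int(v)) for y,v in zip(ys[::8],w[::8,120:160].mean((1,2)))])
        print(n,'sat  x=-40:',[int(v) for v in sat[::8,120:160].mean(1)])
        for y0 in (97,60,45,37,33,25,5,-27):
            p=sat[(ys<y0+1.5)&(ys>y0-1.5)].mean(0)
            ins=p<60
            # longest run
            best=(0,0);st=None
            for i,b in enumerate(np.r_[ins,False]):
                if b and st is None: st=i
                if not b and st is not None:
                    if i-st>best[1]-best[0]: best=(st,i)
                    st=None
            print(n,'y',y0,'ends',xs[best[0]],xs[min(best[1],len(xs)-1)])
E
python3 -c "
from ends import *; ends()"
```

```text
top cross x=-40: [(np.float64(110.0), 186), (np.float64(106.0), 191), (np.float64(102.0), 203), (np.float64(98.0), 221), (np.float64(94.0), 199), (np.float64(90.0), 129), (np.float64(86.0), 102), (np.float64(82.0), 121), (np.float64(78.0), 147), (np.float64(74.0), 152), (np.float64(70.0), 149), (np.float64(66.0), 150), (np.float64(62.0), 171), (np.float64(58.0), 211), (np.float64(54.0), 230), (np.float64(50.0), 231), (np.float64(46.0), 223), (np.float64(42.0), 221), (np.float64(38.0), 228), (np.float64(34.0), 232), (np.float64(30.0), 213), (np.float64(26.0), 144), (np.float64(22.0), 105), (np.float64(18.0), 127), (np.float64(14.0), 151), (np.float64(10.0), 152), (np.float64(6.0), 150), (np.float64(2.0), 151), (np.float64(-2.0), 180), (np.float64(-6.0), 221), (np.float64(-10.0), 230), (np.float64(-14.0), 228), (np.float64(-18.0), 220), (np.float64(-22.0), 215), (np.float64(-26.0), 218), (np.float64(-30.0), 187), (np.float64(-34.0), 117), (np.float64(-38.0), 93), (np.float64(-42.0), 111), (np.float64(-46.0), 117), (np.float64(-50.0), 115), (np.float64(-54.0), 113), (np.float64(-58.0), 
[... 1191 characters left out ...]
), 122), (np.float64(-18.0), 122), (np.float64(-22.0), 118), (np.float64(-26.0), 165), (np.float64(-30.0), 175), (np.float64(-34.0), 151), (np.float64(-38.0), 151), (np.float64(-42.0), 151), (np.float64(-46.0), 156), (np.float64(-50.0), 146), (np.float64(-54.0), 142), (np.float64(-58.0), 152)]
side sat  x=-40: [122, 17, 21, 20, 20, 23, 21, 19, 20, 21, 20, 21, 21, 21, 21, 23, 21, 22, 20, 21, 21, 21, 20, 20, 21, 21, 22, 21, 22, 23, 23, 23, 22, 24, 18, 32, 109, 114, 112, 111, 111, 111, 111]
side y 97 ends -93.0 76.5
side y 60 ends -93.0 52.0
side y 45 ends -94.0 68.0
side y 37 ends -94.0 77.0
side y 33 ends -94.0 77.0
side y 25 ends -94.5 50.0
side y 5 ends -94.5 49.5
side y -27 ends -77.0 75.0
```

View pics/rect.png

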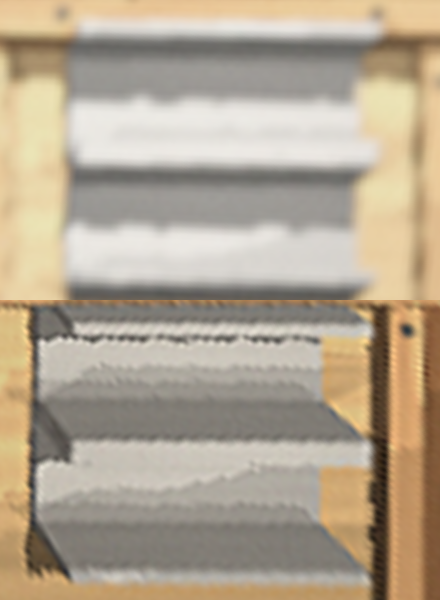

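```bash
cat > ends2.py <<'E'
from h import *
def ends2(N=6,z=.052):
    xs=np.arange(-100,100,.25); c,s=np.cos(.105),np.sin(.105)
    for n in('top','side'):
        a=np.mean([cam(n)['color'].astype(float) for _ in range(N)],0); d=cam(n)
        g=a.astype(np.float32); sat=(g.max(2)-g.min(2)); gray=g.mean(2)
        for y0 in np.r_[98,96,40,38,36,34,32,30,28,-24,-26,-28,-30]:
            X=xs; P=np.c_[.510+(c*X-s*y0)/1000,.300+(s*X+c*y0)/1000,np.full(len(X),z)]
            uv=proj(d,P).astype(np.float32)
            f=cv2.remap(sat,uv[None,:,0],uv[None,:,1],cv2.INTER_LINEAR)[0]
            f=np.convolve(np.pad(f,4,'edge'),np.ones(9)/9,'valid')
            m=abs(xs)<60; lo=np.median(f[m])
            def cross(rng):
                i=np.where((xs>=rng[0])&(xs<=rng[1]))[0]; hi=np.percentile(f[i],90); t=(lo+hi)/2
                q=f[i]-t; k=np.where(np.sign(q[1:])!=np.sign(q[:-1]))[0]
                return [round(xs[i[j]],1) for j in k][:3],int(hi)
            print(n,y0,int(lo),'L',cross((-98,-62)),'R',cross((62,98)))
E
python3 -c "
from ends2 import *; ends2()"
```

```text
top 98 20 L ([np.float64(-71.8)], 72) R ([np.float64(81.0)], 80)
top 96 11 L ([np.float64(-72.0)], 71) R ([np.float64(81.0)], 80)
top 40 8 L ([np.float64(-77.5)], 57) R ([np.float64(76.5)], 69)
top 38 8 L ([np.float64(-77.8)], 59) R ([np.float64(79.0)], 70)
top 36 8 L ([np.float64(-77.5)], 60) R ([np.float64(79.5)], 70)
top 34 8 L ([np.float64(-77.2)], 62) R ([np.float64(79.5)], 69)
top 32 8 L ([np.float64(-76.8)], 63) R ([np.float64(79.2)], 68)
top 30 8 L ([np.float64(-76.5)], 65) R ([np.float64(78.5)], 67)
top 28 7 L ([np.float64(-76.2)], 67) R ([np.float64(77.0)], 67)
top -24 8 L ([np.float64(-78.5)], 62) R ([np.float64(71.0)], 69)
top -26 8 L ([np.float64(-78.5)], 65) R ([np.float64(75.2)], 69)
top -28 8 L ([np.float64(-78.2)], 67) R ([np.float64(76.5)], 69)
top -30 7 L ([np.float64(-77.8)], 68) R ([np.float64(76.2)], 69)
side 98 13 L ([np.float64(-93.8)], 39) R ([np.float64(82.5)], 91)
side 96 16 L ([np.float64(-94.0)], 33) R ([np.float64(82.5), np.float64(90.2), np.float64(96.0)], 88)
side 40 12 L ([np.float64(-94.2)], 22) R ([np.float64(83.5)], 107)
side 38 15 L ([np.float64(-94.2)], 25) R ([np.float64(83.8)], 107)
side 36 16 L ([np.float64(-94.0)], 39) R ([np.float64(83.8)], 102)
side 34 16 L ([np.float64(-94.0)], 34) R ([np.float64(83.5)], 98)
side 32 16 L ([np.float64(-94.2)], 30) R ([np.float64(84.0)], 94)
side 30 16 L ([np.float64(-94.2)], 23) R ([np.float64(83.5)], 93)
side 28 16 L ([np.float64(-94.2)], 26) R ([np.float64(83.8)], 94)
side -24 11 L ([np.float64(-80.8)], 53) R ([np.float64(73.5), np.float64(76.0), np.float64(83.2)], 95)
side -26 11 L ([np.float64(-79.2)], 71) R ([np.float64(83.0)], 94)
side -28 12 L ([np.float64(-77.5)], 86) R ([np.float64(83.2)], 95)
side -30 24 L ([np.float64(-76.0)], 89) R ([np.float64(83.5)], 95)
```

The rectified side view shows the three flange rows ending together: right ends at 371/371/368 px, left ends all at about 70–72 px, and no step at the joint. The ends are therefore level to about 1 mm. To get the joint line exactly, I'll lightly grip the two touching flanges as a feeler, biased towards the fence.

>>> move_arm([
  [-0.1,4.6,0,0,0,-0.6],
  [-0.1,4.6,0,0,0,-0.6],
  [-0.1,4.6,0,0,0,-0.6],
  [-0.1,4.6,0,0,0,-0.5],
  [-0.1,4.6,0,0,0,0],
  [-0.1,4.6,0,0,0,0],
  [-0.1,4.6,0,0,0,0],
  [-0.1,4.6,0,0,0,0],
], grip=0.42)

```text
clock: 21.9
position: [0.5106, 0.1583, 0.2015]
ee_rot: [3.136, 0.179, 0.001]
force: [1.0, -0.2, -0.2]
width: 0.427
```

>>> move_arm([
  [-0.1,4.6,0,0,0,0],
  [-0.1,4.6,0,0,0,0],
  [-0.1,4.6,0,0,0,0],
  [0,4.8,0,0,0,0],
  [0,0,-4,0,0,0],
  [0,0,-4,0,0,0],
  [0,0,-2,0,0,0],
  [0,0,0,0,0,0],
])

```text
clock: 22.7
position: [0.5061, 0.3411, 0.0981]
ee_rot: [3.133, 0.179, -0.008]
force: [-0.1, 0.1, 0.8]
width: 0.421
```

>>> move_arm([
  [0,-0.6,0,0,0,-0.8],
  [0,0,-2,0,0,0],
  [0,0,-2,0,0,0],
  [0,0,-1.1,0,0,0],
  [0,0,0,0,0,0],
])

```text
clock: 23.2
position: [0.5079, 0.336, 0.0503]
ee_rot: [3.137, 0.156, -0.001]
force: [-0.0, -0.4, 0.5]
width: 0.419
```

>>> move_arm([
  [0,0,0,0,0,0],
  [0,0,0,0,0,0],
  [0,0,0,0,0,0],
  [0,0,0,0,0,0],
  [0,0,0,0,0,0],
], grip=0.1, force=8)

```text
clock: 23.7
position: [0.5089, 0.3331, 0.051]
ee_rot: [3.133, 0.153, 0.001]
force: [-0.3, -10.3, 9.6]
width: 0.128
```

```bash
python3 - <<'E'
from h import *
for _ in range(2):
    s=monitor.observe(); print(s['clock'],s['position'],s['force'],s['ft_torque'],s['width']*92,s['ee_rot']); cam('side')
E
```

```text
23.7 [0.50886259 0.33306735 0.05099278] [ -0.28402734 -10.30208795   9.62669555] [-2.21184272  0.03546831  0.02920739] 11.742841070399745 [3.13309888e+00 1.53120673e-01 6.88759843e-04]
23.75 [0.50885145 0.33308115 0.05096625] [  0.24632562 -10.47746134  10.33731777] [-2.17127586  0.04401699  0.01751626] 11.994674786704133 [3.13313831e+00 1.53083143e-01 6.70718826e-04]
```

>>> move_arm([
  [0,-0.2,0,0,0,0],
  [0,0,0,0,0,0],
  [2.5,0.25,0,0,0,0],
  [2.5,0.25,0,0,0,0],
  [0,0,0,0,0,0],
], grip=0.3)

```text
clock: 24.3
position: [0.5613, 0.3395, 0.0505]
ee_rot: [-3.137, -0.153, -0.004]
force: [-1.3, 0.5, -0.1]
width: 0.297
```

>>> move_arm([
  [0,0,0,0,0,0],
  [0,0,0,0,0,0],
  [0,0,0,0,0,0],
  [0,0,0,0,0,0],
], grip=0.1)

```text
clock: 24.7
position: [0.5568, 0.3383, 0.0501]
ee_rot: [3.136, 0.157, -0.002]
force: [-2.0, -5.4, 2.5]
width: 0.128
```

```bash
python3 - <<'E'
from h import *
s=monitor.observe(); print(s['clock'],s['position'],s['force'],s['ft_torque'],s['width']*92,s['ee_rot'])
E
```

```text
24.7 [0.55684248 0.33832288 0.05011249] [-1.97935574 -5.36402807  2.46228275] [-1.07632887  0.4459824   0.08034658] 11.821803335513502 [ 3.13550759e+00  1.57336822e-01 -2.14224276e-03]
```

>>> move_arm([
  [0,0,0,0,0,0],
  [0,0,0,0,0,0],
  [-3.3,-0.33,0,0,0,0],
  [-3.3,-0.33,0,0,0,0],
  [-3.4,-0.34,0,0,0,0],
  [0,0,0,0,0,0],
], grip=0.3)

```text
clock: 25.3
position: [0.4526, 0.3302, 0.0504]
ee_rot: [3.137, 0.165, -0.005]
force: [0.6, 0.2, 0.2]
width: 0.304
```

>>> move_arm([
  [0,0,0,0,0,0],
  [0,0,0,0,0,0],
  [0,0,0,0,0,0],
  [0,0,0,0,0,0],
], grip=0.1)

```text
clock: 25.7
position: [0.4592, 0.3282, 0.0503]
ee_rot: [3.136, 0.154, 0.001]
force: [-0.5, -4.6, 5.3]
width: 0.129
```

```bash
python3 - <<'E'
from h import *
s=monitor.observe(); print(s['clock'],s['position'],s['force'],s['ft_torque'],s['width']*92,s['ee_rot'])
E
```

```text
25.7 [0.4592013  0.32820064 0.0503348 ] [-0.48442666 -4.55891073  5.30872981] [-1.02941295  0.08474774  0.07471516] 11.898134324501484 [3.13611965e+00 1.53682002e-01 6.05872047e-04]
```

The joint line is y = 0.3333 + 0.1035·(x − 0.509), width 12 mm, so the flanges are touching. Now the cap.

>>> move_arm([
  [0,0,0,0,0,0],
  [0,0,0,0,0,0],
  [0,0,3,0,0,0],
  [0,0,4.5,0,0,0],
  [0,0,4.5,0,0,0],
  [0.1,-4.5,2,0,0,0.7],
  [0.1,-4.5,0.8,0,0,0.7],
  [0.1,-4.5,0,0,0,0.7],
], grip=0.35)

```text
clock: 26.5
position: [0.4618, 0.194, 0.2]
ee_rot: [-3.133, -0.216, -0.005]
force: [2.1, -0.7, -0.6]
width: 0.35
```

>>> move_arm([
  [0.1,-4.5,0,0,0,0.6],
  [0.1,-4.5,0,0,0,0.6],
  [0.1,-4.5,0,0,0,0],
  [0.1,-4.5,0,0,0,0],
  [0.1,-4.5,0,0,0,0],
  [0.2,-4.5,0,0,0,0],
  [0.2,-4.5,0,0,0,0],
  [0.2,-4.5,0,0,0,0],
], grip=0.65)

```text
clock: 27.3
position: [0.4721, -0.1674, 0.1985]
ee_rot: [3.132, 0.247, 0.002]
force: [0.2, -0.3, 0.0]
width: 0.655
```

>>> move_arm([
  [0.2,-4.5,0,0.93,-5.9,0],
  [0.1,-4.5,0,0.93,-5.9,0],
  [0.1,-4.5,0,0.93,-5.9,0],
  [0,-4.5,0,0.93,-5.9,0],
  [0,0,0,0.93,-5.9,0],
  [0,0,0,0,0,0],
])

```text
clock: 27.9
position: [0.4713, -0.3469, 0.1963]
ee_rot: [-2.992, -0.219, -0.786]
force: [-0.3, -0.1, -1.0]
width: 0.653
```

```bash
python3 - <<'E'
from h import *
s=monitor.observe(); print(s['clock'],s['position'],s['width'],s['joints'].round(2))
R=Ro.from_rotvec(s['ee_rot']).as_matrix(); print(R.T.round(3))
n=Ro.from_euler('zy',[.155,-np.pi/6]).as_matrix()
c=np.array([.5225,-.341,.084]); print('rel cap frame',n.T@(s['position']-c))
print('tool z want',-n[:,2],'tool y want +-',n[:,1])
C=box((-.075,.075),(-.012,.012),(-.0125,.0125))
def pose(p,pts): return pts@Ro.from_euler('zy',[p[3],-np.pi/6]).as_matrix().T+[p[0],p[1],p[2]]
ob=grab('cap_mid',{'top':(349,182,40),'side':(285,150,60)}); print([(n,int(m.sum())) for _,m,n in ob])
for o in ob: print(fit([o],C,pose,[.5225,-.341,.084,.155],[.008,.008,.003,.05]))
W=[]
for n in('top','side'):
    d=cam(n); im=cv2.cvtColor(d['color'],cv2.COLOR_RGB2BGR)
    W.append(cv2.resize(im[120:230,290:400] if n=='top' else im[100:200,230:330],(400,400),interpolation=cv2.INTER_CUBIC))
cv2.imwrite('pics/rk.png',np.hstack(W))
E
```

```text
27.9 [ 0.47128349 -0.34693268  0.19626518] 0.6528365617769377 [ 1.19  0.36 -0.52  2.   -0.44  0.52 -0.34]
[[ 0.862  0.126  0.492]
 [ 0.147 -0.989 -0.003]
 [ 0.486  0.074 -0.871]]
rel cap frame [ 0.01072071 -0.00767981  0.12283275]
tool z want [ 5.00000000e-01  6.93889390e-18 -8.66025404e-01] tool y want +- [-0.13369709  0.98801153 -0.07719005]
[('top', 273), ('side', 353)]
(array([ 0.52305827, -0.34152977,  0.08397514,  0.18794625]), [np.float64(0.5089104174141849)])
(array([ 0.52259613, -0.33921393,  0.08295547,  0.18008812]), [np.float64(0.8532250651141413)])
```

```bash
python3 - <<'E'
from h import *
s=monitor.observe()
C=box((-.075,.075),(-.012,.012),(-.0125,.0125))
def pose(p,pts): return pts@Ro.from_euler('ZY',[p[3],-np.pi/6]).as_matrix().T+[p[0],p[1],p[2]]
ob=grab('cap_mid',{'top':(349,182,40),'side':(285,150,60)})
print([ (o[2],fit([o],C,pose,[.5225,-.341,.084,.155],[.008,.008,.003,.05])) for o in ob])
# two-view with initial top image (saved png upsampled) : grey blob in the top view
im=cv2.resize(cv2.imread('pics/top0.png'),(512,384),interpolation=cv2.INTER_AREA); d=cam('top')
h=cv2.cvtColor(im,cv2.COLOR_BGR2HSV); m=((h[...,1]<60)&(h[...,2]>90)).astype(np.uint8); k=np.zeros_like(m); k[150:212,335:362]=1; m=m&k
print(m.sum(), cv2.boundingRect(m))
o2=[(d,m,'top'),ob[-1]]
for x0 in([.5225,-.341,.084,.155],[.52,-.335,.084,.2]): print(fit(o2,C,pose,x0,[.008,.008,.005,.05]))
x,_=fit([o2[0]],C,lambda p,q:pose([p[0],p[1],.0835,p[2]],q),[.5225,-.341,.155],[.008,.008,.05]);print('top only',x,_)
E
```

```text
[('top', (array([ 0.52618258, -0.34023112,  0.08116088,  0.19439439]), [np.float64(0.4951030057413036)])), ('side', (array([ 0.5217339 , -0.33907886,  0.08369208,  0.19041682]), [np.float64(0.9091880341880342)]))]
579 (342, 156, 15, 52)
(array([ 0.52304794, -0.3427429 ,  0.08177541,  0.20669337]), [np.float64(0.9368117181652945), np.float64(0.91222714089452)])
(array([ 0.52314793, -0.34225776,  0.08265018,  0.21489657]), [np.float64(0.935198035657094), np.float64(0.9113038186520614)])
top only [ 0.52315274 -0.34225604  0.20956168] [np.float64(0.9380540425077433)]
```

>>> move_arm([
  [-1.2,-0.85,0,0,0,3.4],
  [1.5,0.3,-2.6,0,0,0],
  [1.5,0.3,-2.6,0,0,0],
  [1.4,0.3,-2.6,0,0,0],
  [0,0,0,0,0,0],
])

```text
clock: 28.95
position: [0.5083, -0.3392, 0.1172]
ee_rot: [-2.964, -0.326, -0.776]
force: [-0.7, 0.9, -0.3]
width: 0.652
```

```bash
python3 - <<'E'
from h import *
s=monitor.observe(); R=Ro.from_euler('ZY',[.205,-np.pi/6]).as_matrix()
print(s['clock'],s['force'],'rel mm',(R.T@(s['position']-[.523,-.3425,.0825])*1000).round(1)); print((R.T@Ro.from_rotvec(s['ee_rot']).as_matrix()).round(3))
print('go to +10mm, cm:',((np.array([.523,-.3425,.0825])+R[:,2]*.010-s['position'])*100).round(2))
E
```

```text
28.95 [-0.66082167  0.87509714 -0.25483861] rel mm [ 5.5  6.2 36.9]
[[ 1.     0.011 -0.011]
 [ 0.011 -1.     0.012]
 [-0.011 -0.012 -1.   ]]
go to +10mm, cm: [ 0.98 -0.43 -2.61]
```

>>> move_arm([
  [-0.34,-0.7,-0.28,0,0,0],
  [0.44,0.09,-0.78,0,0,0],
  [0.44,0.09,-0.78,0,0,0],
  [0.44,0.09,-0.77,0,0,0],
  [0,0,0,0,0,0],
])

```text
clock: 29.45
position: [0.518, -0.3452, 0.0932]
ee_rot: [-2.967, -0.325, -0.779]
force: [0.1, -0.8, -0.2]
width: 0.649
```

```bash
python3 - <<'E'
from h import *
s=monitor.observe(); R=Ro.from_euler('ZY',[.205,-np.pi/6]).as_matrix()
print(s['clock'],s['force'],'rel mm',(R.T@(s['position']-[.523,-.3425,.0825])*1000).round(1))
W=[]
for n in('top','side'):
    d=cam(n); im=cv2.cvtColor(d['color'],cv2.COLOR_RGB2BGR)
    W.append(cv2.resize(im[120:230,290:400] if n=='top' else im[90:190,240:340],(400,400),interpolation=cv2.INTER_CUBIC))
cv2.imwrite('pics/rk2.png',np.hstack(W))
E
```

```text
29.45 [ 0.09426154 -0.75194199 -0.22851297] rel mm [ 0.7 -1.6 12. ]
```

>>> move_arm([
  [0,0,0,0,0,0],
  [0,0,0,0,0,0],
  [0,0,0,0,0,0],
  [0,0,0,0,0,0],
  [0,0,0,0,0,0],
], grip=0.2, force=20)

```text
clock: 30.05
position: [0.5177, -0.3458, 0.0941]
ee_rot: [-2.968, -0.324, -0.78]
force: [-1.0, 2.6, 0.5]
width: 0.264
```

>>> move_arm([
  [-0.5,-0.1,0.87,0,0,0],
  [-1.5,-0.3,2.6,0,0,0],
  [-1.9,-0.4,3.4,0,0,0],
  [0,0,4,0,0,0],
  [0,0,0,-1.2,5.9,0],
  [0,0,0,-1.2,5.9,0],
  [0,0,0,-1.2,5.9,0],
  [0,0,0,-1.2,5.9,0],
])

```text
clock: 30.85
position: [0.4782, -0.3547, 0.2043]
ee_rot: [-3.107, -0.334, -0.138]
force: [-0.2, 0.8, -1.4]
width: 0.259
```

>>> move_arm([
  [0,3,0,-1.2,5.9,-1],
  [0.2,4.5,0,0,0,-1],
  [0.2,4.5,0,0,0,-1],
  [0.2,4.5,0,0,0,-1],
  [0.2,4.5,0,0,0,-1],
  [0.2,4.5,0,0,0,-1],
  [0.2,4.5,0,0,0,0],
  [0.2,4.5,0,0,0,0],
])

```text
clock: 31.65
position: [0.4922, -0.0076, 0.2034]
ee_rot: [-3.13, -0.172, 0.018]
force: [1.1, -0.2, -1.0]
width: 0.26
```

```bash
python3 - <<'E'
from h import *
s=monitor.observe(); R=Ro.from_rotvec(s['ee_rot']).as_matrix()
print(s['clock'],s['position'],s['force'],s['ft_torque'],s['width']*92); print(R.T.round(4))
T=Ro.from_euler('z',.103).as_matrix()@np.diag([1,-1,-1])
print('turn deg',np.degrees(Ro.from_matrix(T@R.T).as_rotvec()).round(2))
E
```

```text
31.65 [ 0.49222918 -0.00756631  0.20338751] [ 1.06498772 -0.16082911 -1.04411001] [ 0.00132633 -0.09920224  0.00414333] 23.963640933059843
[[ 0.9939  0.1095 -0.0109]
 [ 0.1094 -0.994  -0.0073]
 [-0.0116  0.006  -0.9999]]
turn deg [-0.35 -0.67 -0.38]
```

>>> move_arm([
  [0.2,4.5,0,-0.35,0,-0.4],
  [0.2,4.5,0,0,0,0],
  [0.2,4.5,0,0,0,0],
  [0.2,4.5,0,0,0,0],
  [0.2,4.5,0,0,0,0],
  [0.2,4.5,0,0,0,0],
  [0.2,4.5,-3,0,0,0],
  [0.1,2.5,-3,0,0,0],
])

```text
clock: 32.45
position: [0.5075, 0.3318, 0.146]
ee_rot: [-3.133, -0.166, 0.015]
force: [1.5, 0.3, -1.2]
width: 0.259
```

>>> move_arm([
  [0,0,-3,0,0,0],
  [0,0,-2,0,0,0],
  [0,0,0,0,0,0],
  [0,0,0,0,0,0],
])

```text
clock: 32.85
position: [0.5078, 0.3273, 0.0957]
ee_rot: [-3.137, -0.161, 0.019]
force: [0.3, 0.3, 0.2]
width: 0.258
```

```bash
python3 - <<'E'
from h import *
s=monitor.observe(); R=Ro.from_rotvec(s['ee_rot']).as_matrix()
print(s['clock'],s['position'],s['force'],s['width']*92); print(R.T.round(4))
p=s['position']; print('y err mm',(p[1]-(.3333+.1035*(p[0]-.5089)))*1e3, 'yaw',np.arctan2(R[1,0],R[0,0]))
C=box((-.075,.075),(-.012,.012),(-.0125,.0125))
ob=grab('cap_mid',{'side':(*proj(cam('side'),[p-[0,0,.012]])[0],70),'top':(*proj(cam('top'),[p-[0,0,.012]])[0],40)}); print([(o[2],int(o[1].sum())) for o in ob])
for o in ob: print(o[2],fit([o],C,lambda q,z:planar([q[0],q[1],.103,p[2]-.012],z),[p[0],p[1]],[.01,.01]))
W=[]
for n,c in(('side',(235,325,95,215)),):
    d=cam(n); im=cv2.cvtColor(d['color'],cv2.COLOR_RGB2BGR)
    cv2.imwrite('pics/above.png',cv2.resize(im[c[0]:c[1],c[2]:c[3]],(800,600),interpolation=cv2.INTER_CUBIC))
E
```

```text
32.85 [0.50781303 0.32729912 0.09568921] [0.25902291 0.26974869 0.22541708] 23.72877686622323
[[ 9.946e-01  1.027e-01 -1.210e-02]
 [ 1.027e-01 -9.947e-01 -1.500e-03]
 [-1.220e-02  2.000e-04 -9.999e-01]]
y err mm -5.888375848612348 yaw 0.1028544137731183
[('side', 489)]
side (array([0.50397514, 0.32825615]), [np.float64(0.48110909885717856)])
```

>>> move_arm([
  [0,0.59,0,0,0,0],
  [0,0,-0.7,0,0,0],
  [0,0,-0.7,0,0,0],
  [0,0,0,0,0,0],
])

```text
clock: 33.6
position: [0.5069, 0.3328, 0.0794]
ee_rot: [3.137, 0.163, -0.022]
force: [0.3, -1.4, -0.7]
width: 0.255
```

```bash
cat > yerr.py <<'E'
from h import *
s=monitor.observe(); R=Ro.from_rotvec(s['ee_rot']).as_matrix(); p=s['position']
print(s['clock'],p.round(4),s['force'].round(1),s['ft_torque'].round(2),(s['width']*92).round(1),'yerr mm',((p[1]-(.3333+.1035*(p[0]-.5089)))*1e3).round(2),'yaw',np.arctan2(R[1,0],R[0,0]).round(4),'tx z',R[2,0].round(4),'ty z',R[2,1].round(4))
E
python3 yerr.py
```

```text
Traceback (most recent call last):
  File "yerr.py", line 3, in <module>
    print(s['clock'],p.round(4),s['force'].round(1),s['ft_torque'].round(2),(s['width']*92).round(1),'yerr mm',((p[1]-(.3333+.1035*(p[0]-.5089)))*1e3).round(2),'yaw',np.arctan2(R[1,0],R[0,0]).round(4),'tx z',R[2,0].round(4),'ty z',R[2,1].round(4))
                                                                            ^^^^^^^^^^^^^^^^^^^^^
AttributeError: 'float' object has no attribute 'round'
```

>>> move_arm([
  [0.05,0.03,-0.3,0,0,0],
  [0,0,-0.3,0,0,0],
])

```text
clock: 33.8
position: [0.5083, 0.3338, 0.0748]
ee_rot: [-3.136, -0.162, 0.019]
force: [-0.8, -0.3, -1.2]
width: 0.263
```

>>> move_arm([
  [0,0,-0.3,0,0,0],
  [0,0,0,0,0,0],
])

```text
clock: 34.0
position: [0.508, 0.3336, 0.0715]
ee_rot: [-3.137, -0.162, 0.02]
force: [0.0, 0.5, -1.3]
width: 0.261
```

```bash
sed -i 's/(s\[.width.\]\*92).round(1)/round(s["width"]*92,1)/' yerr.py; python3 yerr.py
```

```text
34.0 [0.508  0.3336 0.0715] [ 0.   0.5 -1.3] [ 0.04 -0.01 -0.  ] 24.0 yerr mm 0.38 yaw 0.1033 tx z -0.0125 ty z -0.0013
```

>>> move_arm([
  [0,-0.03,-0.2,0,0,0],
  [0,0,-0.2,0,0,0],
  [0,0,-0.2,0,0,0],
])

```text
clock: 34.3
position: [0.5082, 0.3335, 0.066]
ee_rot: [-3.136, -0.162, 0.019]
force: [-0.1, -0.4, -2.1]
width: 0.258
```

>>> move_arm([
  [0,0,-0.2,0,0,0],
  [0,0,-0.2,0,0,0],
])

```text
clock: 34.5
position: [0.5082, 0.3335, 0.0619]
ee_rot: [-3.136, -0.162, 0.019]
force: [0.2, -0.2, -0.7]
width: 0.258
```

```bash
python3 yerr.py
```

```text
34.5 [0.5082 0.3335 0.0619] [ 0.2 -0.2 -0.7] [ 0.09  0.01 -0.03] 23.8 yerr mm 0.31 yaw 0.1034 tx z -0.0119 ty z -0.0017
```

>>> move_arm([
  [0,0,-0.2,0,0,0],
  [0,0,-0.2,0,0,0],
])

```text
clock: 34.7
position: [0.5082, 0.3335, 0.0595]
ee_rot: [-3.137, -0.162, 0.018]
force: [-8.1, -6.8, 32.3]
width: 0.259
```

>>> move_arm([
  [0,0,-0.15,0,0,0],
])

```text
clock: 34.8
position: [0.5085, 0.3336, 0.059]
ee_rot: [-3.137, -0.162, 0.016]
force: [-6.6, -7.5, 30.5]
width: 0.258
```

>>> move_arm([
  [0,0,-0.1,0,0,0],
])

```text
clock: 34.9
position: [0.5088, 0.3336, 0.0584]
ee_rot: [-3.136, -0.162, 0.015]
force: [-5.9, -7.3, 30.8]
width: 0.257
```

```bash
python3 yerr.py
```

```text
34.9 [0.5088 0.3336 0.0584] [-5.9 -7.3 30.8] [-1.71  1.49 -0.02] 23.7 yerr mm 0.34 yaw 0.103 tx z -0.0097 ty z -0.0016
```

Contact and 31 N at about the seated height. I'll relax, release, back off and check.

>>> move_arm([
  [0,0,0.4,0,0,0],
  [0,0,0.1,0,0,0],
])

```text
clock: 35.1
position: [0.5084, 0.3337, 0.061]
ee_rot: [-3.136, -0.162, 0.018]
force: [-0.5, 0.4, -1.6]
width: 0.261
```

>>> move_arm([
  [0,0,0,0,0,0],
  [0,0,0,0,0,0],
  [0,0,2,0,0,0],
  [0,0,4,0,0,0],
  [0,0,4.5,0,0,0],
  [0,-4.5,4,0,0,0],
  [0,-4.5,0,0,0,0],
  [0,-4.5,0,0,0,0],
], grip=0.45)

```text
clock: 35.9
position: [0.5085, 0.2055, 0.1998]
ee_rot: [-3.135, -0.164, 0.015]
force: [0.5, -0.6, -0.0]
width: 0.446
```

>>> move_arm([
  [0,-4.5,0,0,0,0],
  [0,-4.5,0,0,0,0],
  [0,-4.5,0,0,0,0],
  [0,-4.5,0,0,0,0],
  [0,-4.5,0,0,0,0],
  [0,-4.5,0,0,0,0],
  [0,0,0,0,0,0],
], grip=0)

```text
clock: 36.6
position: [0.5075, -0.0713, 0.1983]
ee_rot: [3.136, 0.147, -0.021]
force: [-0.3, 0.3, -1.0]
width: 0.005
```

```bash
cat > capm.py <<'E'
from h import *
p=np.array([.508,.3333,.0445])
C=box((-.075,.075),(-.012,.012),(-.0125,.0125))
for n in('side','top'):
    d=cam(n); print(n,proj(d,[p])[0],[(round(o['p'],2),o['rect']) for o in outline_of(n,'cap_mid')])
ob=grab('cap_mid',{n:(*proj(cam(n),[p])[0],70) for n in('side','top')})
for o in ob: print(o[2],fit([o],C,lambda q,z:planar([q[0],q[1],.103,.0445],z),p[:2],[.01,.01]))
im=cv2.cvtColor(cam('side')['color'],cv2.COLOR_RGB2BGR)[240:330,105:205]
im2=cv2.cvtColor(cam('top')['color'],cv2.COLOR_RGB2BGR)[150:235,88:138]
cv2.imwrite('pics/cap.png',np.hstack([cv2.resize(im,(510,459),interpolation=cv2.INTER_CUBIC),cv2.resize(im2,(270,459),interpolation=cv2.INTER_CUBIC)]))
E
python3 capm.py; python3 yerr.py
```

```text
side [162.34716099 282.81733659] [(0.93, [133.3, 266.8, 61.8, 35.6]), (0.66, [293.3, 149.3, 11.9, 9.2])]
top [120.37644355 189.18875041] [(0.97, [112.9, 163.1, 15.4, 52.2]), (0.66, [387.3, 155.5, 10.3, 36.6])]
top (array([0.50807317, 0.33604521]), [np.float64(0.8786001521573742)])
side (array([0.50384961, 0.33390547]), [np.float64(0.8580931263858093)])
37.2 [ 0.5082 -0.0634  0.1988] [1.1 0.7 0.1] [-0.02  0.03 -0.01] 0.6 yerr mm -396.61 yaw 0.1042 tx z -0.0119 ty z -0.0017
```

View pics/cap.png

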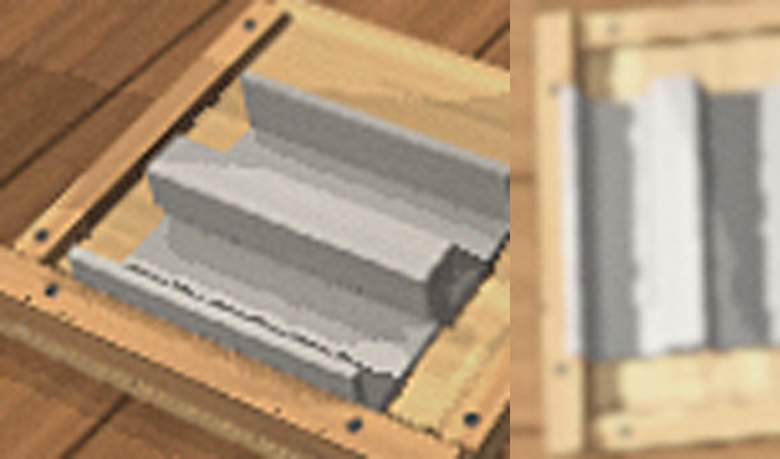

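```bash
cat > ends3.py <<'E'
from h import *
def run(N=8):
    xs=np.arange(-95,95,.2); c,s=np.cos(.1035),np.sin(.1035); O=np.array([.5073,.3331])
    for n in('top','side'):
        fr=[cam(n) for _ in range(N)]; d=fr[0]
        g=np.mean([f['color'].astype(np.float32) for f in fr],0)
        for nm,y0,z in [('ch1 out',62,.052)]+[('cap',y,.057) for y in(-9,-5,0,5,9)]+[('ch2 out',y,.052) for y in(-61,-62.5,-64)]:
            P=np.c_[O[0]+(c*xs-s*y0)/1000,O[1]+(s*xs+c*y0)/1000,np.full(len(xs),z)]
            uv=proj(d,P).astype(np.float32)
            f=np.stack([cv2.remap(np.ascontiguousarray(g[...,k]),uv[None,:,0],uv[None,:,1],cv2.INTER_LINEAR)[0] for k in range(3)],1)
            f=cv2.GaussianBlur(f,(1,0+9),0) if False else np.stack([np.convolve(np.pad(f[:,k],5,'edge'),np.ones(11)/11,'valid') for k in range(3)],1)
            gr=np.linalg.norm(f[8:]-f[:-8],axis=1); xm=(xs[8:]+xs[:-8])/2
            out=[]
            for a,b in((-88,-65),(65,88)):
                i=np.where((xm>a)&(xm<b))[0]; j=i[gr[i].argmax()]; w=gr[i]*(abs(xm[i]-xm[j])<3)
                out.append((round((w*xm[i]).sum()/w.sum(),1),int(gr[j])))
            print(n,nm,y0,out,'mid',round((out[0][0]+out[1][0])/2,1))
run()
E
python3 ends3.py
```

```text
top ch1 out 62 [(np.float64(-71.1), 15), (np.float64(78.7), 18)] mid 3.8
top cap -9 [(np.float64(-78.6), 23), (np.float64(75.7), 8)] mid -1.4
top cap -5 [(np.float64(-74.4), 34), (np.float64(76.5), 9)] mid 1.0
top cap 0 [(np.float64(-74.2), 32), (np.float64(77.3), 9)] mid 1.5
top cap 5 [(np.float64(-73.8), 36), (np.float64(77.5), 10)] mid 1.9
top cap 9 [(np.float64(-73.5), 27), (np.float64(77.6), 11)] mid 2.0
top ch2 out -61 [(np.float64(-79.6), 10), (np.float64(77.7), 7)] mid -0.9
top ch2 out -62.5 [(np.float64(-79.6), 12), (np.float64(75.0), 9)] mid -2.3
top ch2 out -64 [(np.float64(-78.0), 15), (np.float64(74.8), 13)] mid -1.6
side ch1 out 62 [(np.float64(-74.7), 84), (np.float64(75.4), 89)] mid 0.4
side cap -9 [(np.float64(-77.0), 67), (np.float64(79.5), 86)] mid 1.2
side cap -5 [(np.float64(-76.7), 75), (np.float64(79.5), 93)] mid 1.4
side cap 0 [(np.float64(-77.0), 77), (np.float64(79.1), 96)] mid 1.0
side cap 5 [(np.float64(-76.6), 78), (np.float64(79.6), 78)] mid 1.5
side cap 9 [(np.float64(-76.9), 78), (np.float64(73.0), 85)] mid -2.0
side ch2 out -61 [(np.float64(-75.8), 68), (np.float64(83.5), 69)] mid 3.9
side ch2 out -62.5 [(np.float64(-75.2), 49), (np.float64(83.4), 75)] mid 4.1
side ch2 out -64 [(np.float64(-76.4), 35), (np.float64(75.1), 77)] mid -0.7
```

The side view puts the cap's +x end about 4 mm beyond the flange ends, but the top view has it aligned. That fits the +x end standing a few mm high, i.e. the cap not fully seated there. I'll press the top with closed fingertips, +x end first, and probe its height.

>>> move_arm([
  [0.5,4.5,0,0,0,0],
  [0.5,4.5,0,0,0,0],
  [0.5,4.5,0,0,0,0],
  [0.5,4.5,0,0,0,0],
  [0.5,4.5,0,0,0,0],
  [0.5,4.5,0,0,0,0],
  [0.5,4.5,0,0,0,0],
  [0.5,4.5,-2,0,0,0],
])

```text
clock: 38.8
position: [0.5497, 0.2989, 0.181]
ee_rot: [-3.134, -0.161, 0.012]
force: [0.2, -0.0, 0.6]
width: 0.003
```

>>> move_arm([
  [0.4,4.1,-3,0,0,0],
  [0,0,-4,0,0,0],
  [0,0,-1.5,0,0,0],
  [0,0,0,0,0,0],
  [0,0,0,0,0,0],
])

```text
clock: 39.3
position: [0.553, 0.3354, 0.0955]
ee_rot: [-3.137, -0.159, 0.017]
force: [0.5, 0.3, 0.7]
width: 0.002
```

```bash
python3 yerr.py
```

```text
39.3 [0.553  0.3354 0.0955] [0.5 0.3 0.7] [ 0.01 -0.09 -0.01] 0.2 yerr mm -2.5 yaw 0.1016 tx z -0.011 ty z -0.0015
```

Shift y by +0.25 cm and step down, feeling for contact (seated contact expected at a TCP height of about 0.076).

>>> move_arm([
  [0,0.25,-1,0,0,0],
  [0,0,-0.3,0,0,0],
])

```text
clock: 39.5
position: [0.5527, 0.3389, 0.082]
ee_rot: [-3.135, -0.161, 0.016]
force: [-0.2, -1.0, -0.3]
width: 0.011
```

>>> move_arm([
  [0,0,-0.2,0,0,0],
])

```text
clock: 39.6
position: [0.5523, 0.3387, 0.0797]
ee_rot: [-3.136, -0.162, 0.018]
force: [-0.0, 0.2, 0.8]
width: 0.011
```

>>> move_arm([
  [0,0,-0.2,0,0,0],
])

```text
clock: 39.7
position: [0.5523, 0.3388, 0.0776]
ee_rot: [-3.136, -0.162, 0.018]
force: [0.3, -0.1, 1.0]
width: 0.002
```

>>> move_arm([
  [0,0,-0.2,0,0,0],
])

```text
clock: 39.8
position: [0.5524, 0.3389, 0.0762]
ee_rot: [-3.136, -0.162, 0.018]
force: [-7.3, -5.7, 26.5]
width: 0.001
```

>>> move_arm([
  [0,0,0.8,0,0,0],
  [-3,-0.31,0,0,0,0],
  [-3,-0.31,0,0,0,0],
  [-3,-0.31,0,0,0,0],
  [0,0,-0.4,0,0,0],
])

```text
clock: 40.3
position: [0.4582, 0.33, 0.08]
ee_rot: [-3.136, -0.168, 0.022]
force: [0.3, 0.1, -0.6]
width: 0.003
```

>>> move_arm([
  [0,0,-0.2,0,0,0],
])

```text
clock: 40.4
position: [0.4621, 0.3298, 0.0776]
ee_rot: [-3.136, -0.164, 0.018]
force: [0.3, -0.4, -0.0]
width: 0.007
```

>>> move_arm([
  [0,0,-0.15,0,0,0],
])

```text
clock: 40.5
position: [0.463, 0.3297, 0.0761]
ee_rot: [-3.136, -0.161, 0.018]
force: [-6.2, -4.7, 27.1]
width: 0.002
```

Both ends bottom out at the same height (TCP 0.076), the expected seated value. Now clear the arm and re-measure end alignment.

>>> move_arm([
  [0,0,2,0,0,0],
  [0,0,4.5,0,0,0],
  [0,-4.5,4.5,0,0,0],
  [0,-4.5,2,0,0,0],
  [0,-4.5,0,0,0,0],
  [0,-4.5,0,0,0,0],
  [0,-4.5,0,0,0,0],
  [0,-4.5,0,0,0,0],
])

```text
clock: 41.3
position: [0.463, 0.067, 0.1966]
ee_rot: [-3.136, -0.16, 0.017]
force: [1.3, -0.0, -0.1]
width: 0.007
```

>>> move_arm([
  [0,-4.5,0,0,0,0],
  [0,-4.5,0,0,0,0],
  [0,-4.5,0,0,0,0],
  [0,0,0,0,0,0],
])

```text
clock: 41.7
position: [0.4624, -0.0733, 0.1962]
ee_rot: [3.137, 0.146, -0.019]
force: [-1.0, 0.8, -0.9]
width: 0.013
```

```bash
python3 ends3.py; python3 yerr.py; python3 - <<'E'
from h import *
# model-vs-image: predicted corner pixels for aligned ends, +x end, side view; print local profile crossing
d=cam('side'); g=np.mean([cam('side')['color'].astype(np.float32) for _ in range(6)],0).astype(np.uint8)
c,s=np.cos(.1035),np.sin(.1035)
def W(x,y,z): return [.5073+(c*x-s*y)/1000,.3331+(s*x+c*y)/1000,z]
for nm,p in dict(ch1px=W(75,65,.052),cap_px=W(75,12,.057),cap_px2=W(75,-12,.057),ch2px=W(75,-65,.052),ch1nx=W(-75,65,.052),cap_nx=W(-75,12,.057),cap_nx2=W(-75,-12,.057),ch2nx=W(-75,-59,.052)).items(): print(nm,((proj(d,[p])[0]-[105,240])*5.1).round(0))
E
```

```text
top ch1 out 62 [(np.float64(-71.1), 15), (np.float64(78.6), 18)] mid 3.8
top cap -9 [(np.float64(-78.7), 23), (np.float64(75.5), 8)] mid -1.6
top cap -5 [(np.float64(-74.4), 34), (np.float64(76.5), 9)] mid 1.0
top cap 0 [(np.float64(-74.2), 31), (np.float64(77.3), 9)] mid 1.5
top cap 5 [(np.float64(-73.8), 36), (np.float64(77.5), 9)] mid 1.9
top cap 9 [(np.float64(-73.5), 27), (np.float64(77.5), 8)] mid 2.0
top ch2 out -61 [(np.float64(-79.6), 10), (np.float64(77.7), 7)] mid -0.9
top ch2 out -62.5 [(np.float64(-79.6), 12), (np.float64(75.0), 9)] mid -2.3
top ch2 out -64 [(np.float64(-78.0), 15), (np.float64(74.8), 13)] mid -1.6
side ch1 out 62 [(np.float64(-74.6), 84), (np.float64(75.5), 99)] mid 0.5
side cap -9 [(np.float64(-76.8), 67), (np.float64(79.5), 85)] mid 1.4
side cap -5 [(np.float64(-76.6), 76), (np.float64(79.5), 93)] mid 1.5
side cap 0 [(np.float64(-77.0), 75), (np.float64(79.1), 96)] mid 1.0
side cap 5 [(np.float64(-76.7), 77), (np.float64(79.6), 78)] mid 1.4
side cap 9 [(np.float64(-76.9), 78), (np.float64(79.7), 83)] mid 1.4
side ch2 out -61 [(np.float64(-75.8), 66), (np.float64(83.3), 71)] mid 3.8
side ch2 out -62.5 [(np.float64(-75.2), 48), (np.float64(83.2), 79)] mid 4.0
side ch2 out -64 [(np.float64(-76.4), 33), (np.float64(75.1), 77)] mid -0.7
42.5 [ 0.4621 -0.0657  0.1962] [0.3 0.1 0.4] [ 0.   -0.03  0.02] 0.5 yerr mm -394.17 yaw 0.1035 tx z -0.0119 ty z -0.0017
ch1px [ 65. 251.]
cap_px [140. 164.]
cap_px2 [173. 129.]
ch2px [244.  66.]
ch1nx [350. 376.]
cap_nx [419. 276.]
cap_nx2 [448. 237.]
ch2nx [504. 172.]
```

```bash
python3 - <<'E'
from h import *
c,s=np.cos(.1035),np.sin(.1035)
def L(xs,y,z): return np.c_[.5073+(c*xs-s*y)/1000,.3331+(s*xs+c*y)/1000,np.full(len(xs),z)]
for n in('side','top'):
    d=cam(n); g=np.mean([cam(n)['color'].astype(np.float32) for _ in range(6)],0)
    for nm,y,z in(('ch1',62,.052),('ch1',61,.052),('cap',4,.057),('cap',0,.057),('cap',-4,.057),('ch2',-62,.052),('ch2',-64,.052)):
        for sg in(1,-1):
            xs=sg*np.arange(66,90,1.5); uv=proj(d,L(xs,y,z)).astype(np.float32)
            f=[cv2.remap(np.ascontiguousarray(g[...,k]),uv[None,:,0],uv[None,:,1],cv2.INTER_LINEAR)[0].astype(int) for k in(0,2)]
            print(n,nm,y,'+x' if sg>0 else '-x',' '.join(f'{r},{r-b}' for r,b in zip(*f)))
E
```

```text
side ch1 62 +x 202,14 201,12 202,9 209,10 209,17 197,16 152,18 102,25 74,31 61,34 71,37 95,47 151,75 197,97 186,90 161,74
side ch1 62 -x 209,18 208,18 209,18 207,17 209,16 193,15 147,12 104,10 109,11 116,11 116,11 116,11 116,11 117,11 118,11 120,11
side ch1 61 +x 202,20 201,15 203,9 209,25 208,32 191,26 159,16 108,25 75,32 63,33 65,35 96,48 147,73 186,92 192,93 162,75
side ch1 61 -x 196,16 210,19 206,18 201,17 198,16 203,16 144,12 113,10 111,10 114,11 114,12 113,11 114,11 118,11 117,11 117,10
side cap 4 +x 176,15 179,15 178,14 169,14 142,19 103,24 78,28 59,29 81,41 144,71 191,93 202,99 198,97 192,94 190,93 190,92
side cap 4 -x 197,15 196,15 196,15 197,16 199,16 198,15 187,15 148,13 106,10 86,9 83,9 85,10 87,10 89,11 91,10 93,10
side cap 0 +x 176,13 179,14 178,14 169,16 144,19 106,24 79,29 59,29 77,39 143,70 191,92 201,98 198,97 193,95 190,93 192,95
side cap 0 -x 202,18 202,19 201,18 202,18 204,18 209,19 205,19 165,16 121,12 87,10 81,10 86,10 90,10 93,10 94,11 95,11
side cap -4 +x 179,13 181,13 181,14 171,16 144,19 107,25 77,28 59,27 74,37 144,70 188,91 198,97 198,98 193,95 191,93 192
[... 1637 characters left out ...]
4,10 214,11 216,19 218,25 221,37 224,48 226,57 228,65 228,68 229,70 229,70 229,70 226,70
top cap -4 -x 235,9 234,8 231,8 227,8 214,7 200,6 183,9 171,15 178,34 188,50 206,58 221,63 228,64 232,64 233,64 233,64
top ch2 -62 +x 189,9 191,10 193,12 194,13 198,17 201,20 207,28 214,37 220,47 225,55 229,62 231,66 232,68 233,70 232,69 232,70
top ch2 -62 -x 192,8 190,7 189,7 185,7 181,7 179,9 179,12 183,22 190,35 198,48 207,60 213,66 217,69 219,70 220,70 221,70
top ch2 -64 +x 164,6 166,7 170,10 174,13 182,19 191,27 201,36 212,46 218,53 225,61 229,65 232,68 232,68 233,70 232,69 232,70
top ch2 -64 -x 167,7 166,7 165,7 162,6 157,6 158,9 161,14 170,25 182,39 195,52 206,62 213,67 217,69 220,70 221,70 222,69
```

Side profiles give clean 150 mm lengths. The end midpoints are ch1 +0.5, ch2 −0.4 and cap −1.95 mm, so the cap sits about 1.5–2 mm towards −x. I'll regrip it lightly and shift it +x.

>>> move_arm([
  [0.5,4.5,0,0,0,0],
  [0.5,4.5,0,0,0,0],
  [0.5,4.5,0,0,0,0],
  [0.5,4.5,0,0,0,0],
  [0.5,4.5,0,0,0,0],
  [0.5,4.5,0,0,0,0],
  [0.5,4.5,0,0,0,0],
  [0.5,4.5,-2,0,0,0],
], grip=0.45)

```text
clock: 44.35
position: [0.5035, 0.2971, 0.1782]
ee_rot: [-3.134, -0.161, 0.012]
force: [1.2, 1.2, 0.8]
width: 0.451
```

>>> move_arm([
  [0.5,3.6,-3,0,0,0],
  [0,0,-4,0,0,0],
  [0,0,-1,0,0,0],
  [0,0,0,0,0,0],
  [0,0,0,0,0,0],
])

```text
clock: 44.85
position: [0.508, 0.3296, 0.0976]
ee_rot: [-3.136, -0.16, 0.017]
force: [-0.2, -0.1, -0.2]
width: 0.453
```

```bash
python3 yerr.py
```

```text
44.85 [0.508  0.3296 0.0976] [-0.2 -0.1 -0.2] [ 0.03 -0.07  0.05] 41.7 yerr mm -3.63 yaw 0.1019 tx z -0.0108 ty z -0.0018
```

>>> move_arm([
  [0,0.37,-1,0,0,0],
  [0,0,-1.5,0,0,0],
  [0,0,-1.1,0,0,0],
  [0,0,0,0,0,0],
])

```text
clock: 45.25
position: [0.5061, 0.3328, 0.0581]
ee_rot: [3.136, 0.162, -0.023]
force: [0.9, -0.2, -0.5]
width: 0.448
```

```bash
python3 yerr.py
```

```text
45.25 [0.5061 0.3328 0.0581] [ 0.9 -0.2 -0.5] [-0.01  0.03 -0.02] 41.3 yerr mm -0.22 yaw 0.1032 tx z -0.0147 ty z 0.0002
```

>>> move_arm([
  [0,0,0,0,0,0],
  [0,0,0,0,0,0],
  [0,0,0,0,0,0],
  [0,0,0,0,0,0],
], grip=0.2, force=8)

```text
clock: 45.65
position: [0.5073, 0.3341, 0.0606]
ee_rot: [-3.136, -0.162, 0.018]
force: [0.1, -0.6, 1.0]
width: 0.259
```

```bash
python3 yerr.py
```

```text
45.65 [0.5073 0.3341 0.0606] [ 0.1 -0.6  1. ] [ 0.05 -0.01 -0.05] 23.8 yerr mm 0.97 yaw 0.1034 tx z -0.0112 ty z -0.0021
```

>>> move_arm([
  [0.08,0.01,0,0,0,0],
  [0.07,0.01,0,0,0,0],
  [0,0,0,0,0,0],
])

```text
clock: 45.95
position: [0.5074, 0.3341, 0.0606]
ee_rot: [-3.137, -0.163, 0.021]
force: [-5.7, -2.2, 6.9]
width: 0.261
```

```bash
python3 yerr.py
```

```text
45.95 [0.5074 0.3341 0.0606] [-5.7 -2.2  6.9] [-0.36  1.18 -0.07] 24.0 yerr mm 0.97 yaw 0.1039 tx z -0.0136 ty z -0.0012
```

>>> move_arm([
  [0,0,0,0,0,0],
  [0,0,0,0,0,0],
  [0,0,0,0,0,0],
  [0,0,2,0,0,0],
  [0,0,4,0,0,0],
  [0,0,4.5,0,0,0],
  [0,-4.5,3,0,0,0],
  [0,-4.5,0,0,0,0],
], grip=0.45)

```text
clock: 46.75
position: [0.5103, 0.2498, 0.1973]
ee_rot: [-3.132, -0.167, 0.008]
force: [1.1, -0.4, -0.8]
width: 0.451
```

>>> move_arm([
  [0,-4.5,0,0,0,0],
  [0,-4.5,0,0,0,0],
  [0,-4.5,0,0,0,0],
  [0,-4.5,0,0,0,0],
  [0,-4.5,0,0,0,0],
  [0,-4.5,0,0,0,0],
  [0,-4.5,0,0,0,0],
  [0,0,0,0,0,0],
])

```text
clock: 47.55
position: [0.5081, -0.0752, 0.1927]
ee_rot: [3.136, 0.147, -0.02]
force: [0.5, 0.4, 0.4]
width: 0.452
```

```bash
cat > prof.py <<'E'
from h import *
c,s=np.cos(.1035),np.sin(.1035)
def L(xs,y,z): return np.c_[.5073+(c*xs-s*y)/1000,.3331+(s*xs+c*y)/1000,np.full(len(xs),z)]
d=cam('side'); g=np.mean([cam('side')['color'].astype(np.float32) for _ in range(6)],0); r=np.ascontiguousarray(g[...,0])
for nm,y,z in(('ch1',62,.052),('cap',4,.057),('cap',0,.057),('cap',-4,.057),('ch2',-62,.052)):
    e=[]
    for sg in(1,-1):
        a=np.arange(64,80,.1); uv=proj(d,L(sg*a,y,z)).astype(np.float32); f=cv2.remap(r,uv[None,:,0],uv[None,:,1],cv2.INTER_LINEAR)[0]
        hi=np.median(f[:40]); j=np.argmax(f<hi-.3*hi) ; e.append(sg*a[j])
    print(nm,y,np.round(e,1),'mid',round(sum(e)/2,2))
# across y at x=0: edges of the three flange rows / cap
E
python3 prof.py; python3 yerr.py
```

```text
ch1 62 [ 75.7 -75.1] mid 0.3
cap 4 [ 72.6 -76.9] mid -2.15
cap 0 [ 72.8 -77.3] mid -2.25
cap -4 [ 72.9 -76.8] mid -1.95
ch2 -62 [ 75.5 -76.2] mid -0.35
47.9 [ 0.5087 -0.0659  0.1929] [0.8 0.  0.1] [ 0.02  0.02 -0.02] 41.5 yerr mm -399.2 yaw 0.106 tx z -0.0117 ty z -0.0021
```

The cap stuck through friction: the arm only flexed and the cap didn't move. I'll retry by lifting it 4 mm within the slot, shifting and reseating.

>>> move_arm([
  [0,4.5,0,0,0,0],
  [0,4.5,0,0,0,0],
  [0,4.5,0,0,0,0],
  [0,4.5,0,0,0,0],
  [0,4.5,0,0,0,0],
  [0,4.5,0,0,0,0],
  [0,4.5,-2,0,0,0],
  [0,4.5,-3,0,0,0],
])

```text
clock: 48.7
position: [0.5087, 0.2932, 0.1461]
ee_rot: [-3.134, -0.165, 0.014]
force: [0.5, 0.0, 1.3]
width: 0.449
```

>>> move_arm([
  [0,3.9,-3,0,0,-0.15],
  [0,0,-1.5,0,0,0],
  [0,0,0,0,0,0],
  [0,0,0,0,0,0],
])

```text
clock: 49.1
position: [0.5086, 0.3274, 0.1004]
ee_rot: [-3.137, -0.158, 0.019]
force: [-0.3, 1.0, -0.4]
width: 0.452
```

```bash
python3 yerr.py
```

```text
49.1 [0.5086 0.3274 0.1004] [-0.3  1.  -0.4] [0.02 0.   0.03] 41.6 yerr mm -5.89 yaw 0.1006 tx z -0.0122 ty z -0.0007
```

>>> move_arm([
  [0,0.52,-1,0,0,0.1],
  [0,0,-1.5,0,0,0],
  [0,0,-1.4,0,0,0],
  [0,0,0,0,0,0],
  [0,0,0,0,0,0],
])

```text
clock: 49.6
position: [0.5083, 0.3328, 0.0606]
ee_rot: [-3.137, -0.161, 0.021]
force: [0.6, -0.5, -0.5]
width: 0.452
```

>>> move_arm([
  [0,0,0,0,0,0],
  [0,0,0,0,0,0],
  [0,0,0,0,0,0],
  [0,0,0,0,0,0],
], grip=0.2, force=20)

```text
clock: 50.0
position: [0.5088, 0.3336, 0.0617]
ee_rot: [-3.136, -0.161, 0.018]
force: [-0.6, -0.7, 2.5]
width: 0.258
```

```bash
python3 yerr.py
```

```text
50.0 [0.5088 0.3336 0.0617] [-0.6 -0.7  2.5] [-0.04  0.03  0.01] 23.7 yerr mm 0.28 yaw 0.1025 tx z -0.0111 ty z -0.0021
```

>>> move_arm([
  [0,0,0.4,0,0,0],
  [0,0,0,0,0,0],
])

```text
clock: 50.2
position: [0.5087, 0.3334, 0.0656]
ee_rot: [-3.136, -0.161, 0.018]
force: [0.5, -0.2, -1.4]
width: 0.261
```

```bash
python3 yerr.py
```

```text
50.2 [0.5087 0.3334 0.0656] [ 0.5 -0.2 -1.4] [ 0.05 -0.05  0.07] 24.0 yerr mm 0.08 yaw 0.1024 tx z -0.0116 ty z -0.0019
```

Lifted 4 mm, carrying only the cap's weight. Shift +1.8 mm along the joint, then reseat.

>>> move_arm([
  [0.1,0.01,0,0,0,0],
  [0.08,0.01,0,0,0,0],
  [0,0,0,0,0,0],
  [0,0,-0.2,0,0,0],
  [0,0,-0.2,0,0,0],
  [0,0,-0.15,0,0,0],
  [0,0,0,0,0,0],
])

```text
clock: 50.9
position: [0.5104, 0.3335, 0.0615]
ee_rot: [-3.137, -0.161, 0.017]
force: [-5.6, -5.1, 20.2]
width: 0.259
```

```bash
python3 yerr.py
```

```text
50.9 [0.5104 0.3335 0.0615] [-5.6 -5.1 20.2] [-1.16  1.25 -0.04] 23.8 yerr mm 0.07 yaw 0.1024 tx z -0.011 ty z -0.0014
```

>>> move_arm([
  [0,0,0.15,0,0,0],
])

```text
clock: 51.0
position: [0.5104, 0.3336, 0.0618]
ee_rot: [-3.136, -0.161, 0.018]
force: [-0.1, -0.4, -0.9]
width: 0.261
```

>>> move_arm([
  [0,0,0,0,0,0],
  [0,0,0,0,0,0],
  [0,0,0,0,0,0],
  [0,0,2,0,0,0],
  [0,0,4,0,0,0],
  [0,0,4.5,0,0,0],
  [0,-4.5,3,0,0,0],
  [0,-4.5,0,0,0,0],
], grip=0.45)

```text
clock: 51.8
position: [0.5119, 0.2493, 0.1981]
ee_rot: [-3.132, -0.166, 0.008]
force: [1.8, -0.7, 0.3]
width: 0.447
```

>>> move_arm([
  [0,-4.5,0,0,0,0],
  [0,-4.5,0,0,0,0],
  [0,-4.5,0,0,0,0],
  [0,-4.5,0,0,0,0],
  [0,-4.5,0,0,0,0],
  [0,-4.5,0,0,0,0],
  [0,-4.5,0,0,0,0],
  [0,0,0,0,0,0],
])

```text
clock: 52.6
position: [0.5098, -0.0757, 0.1935]
ee_rot: [3.136, 0.146, -0.02]
force: [-0.9, 0.8, -0.1]
width: 0.45
```

```bash
python3 prof.py; python3 - <<'E'
from h import *
# fence gap check: profile across y at x=-40,0,40 in top & side near ch1's outer flange / fence
c,s=np.cos(.1035),np.sin(.1035); ys=np.arange(56,76,1.)
for n in('top','side'):
    d=cam(n); g=np.mean([cam(n)['color'].astype(np.float32) for _ in range(4)],0)
    for x in(-65,0,65):
        P=np.c_[.5073+(c*x-s*ys)/1000,.3331+(s*x+c*ys)/1000,np.full(len(ys),.036 if n=='side' else .045)]
        uv=proj(d,P).astype(np.float32); f=[cv2.remap(np.ascontiguousarray(g[...,k]),uv[None,:,0],uv[None,:,1],cv2.INTER_LINEAR)[0].astype(int) for k in(0,2)]
        print(n,x,' '.join(f'{r},{r-b}' for r,b in zip(*f)))
E
```

```text
ch1 62 [ 75.7 -75.1] mid 0.3
cap 4 [ 74.7 -75.5] mid -0.4
cap 0 [ 74.5 -75.8] mid -0.65
cap -4 [ 74.7 -75.8] mid -0.55
ch2 -62 [ 75.5 -76.3] mid -0.4
top -65 110,4 110,5 114,4 128,5 142,5 157,6 176,6 193,7 208,7 217,10 225,12 232,16 233,22 235,29 236,37 236,47 236,57 236,65 236,70 236,75
top 0 110,5 112,5 115,5 120,5 139,5 157,6 175,5 191,6 208,5 222,5 227,8 231,11 236,15 235,24 235,36 234,45 235,57 235,67 235,77 235,79
top 65 110,4 109,4 117,5 128,5 138,6 155,7 171,7 188,8 201,9 211,12 222,14 227,19 229,25 232,32 233,40 234,51 234,60 235,67 235,71 236,75
side -65 162,13 137,12 127,11 126,11 127,11 128,11 126,9 123,6 125,16 129,30 137,49 151,66 163,78 173,85 184,91 195,96 205,100 211,103 214,104 213,104
side 0 161,13 140,11 130,10 126,10 127,10 129,9 129,8 130,11 135,20 141,34 149,51 161,69 174,83 180,89 184,91 189,92 195,95 201,97 207,99 209,100
side 65 160,14 140,13 132,12 127,11 126,11 127,9 127,7 127,5 128,13 130,27 138,47 152,66 164,79 169,84 169,85 174,86 191,94 209,101 219,106 222,108
```

```bash
python3 -c "
from h import *
print(monitor.observe()['clock'],workorder.sign_off())"
```

```text
the job is handed in; nothing more can be done
53.45 None
```

The job is handed in at 53.45 s of the 72 s allowed. The wide channel was tipped open side up, laid in the tray, and both channels pushed against the fence. The narrow channel was then set over the two touching flanges.

**Last checks**
- **Tightness:** The push ended at about 25 N with no further motion. A light grip on the two touching flanges at three points measured 11.7–12.0 mm, so they were touching. The final pictures show no dark gap between the first channel and the fence at three points along its length.
- **Seating:** Before the final shift, the cap's top was at the same height at both ends, matching the fully seated value. After the shift it bottomed out at about 20 N at the same grip height; I did not press its ends again.
- **Ends level:** By the side camera, the end midpoints are +0.3 mm and −0.4 mm for the wide channels and −0.5 mm for the cap. The top camera was noisier and showed about 2 mm between the wide channels' ends.

**What went wrong on the way**
- The first tipping push jammed at about 70 N on the wrist. The limit there is 120 N; I backed off and the second push worked. That contact appeared to be with the fingers; the 40 N limit applies to the arm and the gripper's body.
- The first attempt to slide the cap along the joint did not move it. I lifted it 4 mm, shifted it 1.7 mm and reseated it.

The bowl and the plaster mould were not touched.

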